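# Close the tip boxes with their matching lids

## Robot

A 7-joint arm with a two-finger parallel gripper is mounted at the origin on the work surface. World frame = base frame: x ahead of the robot, y to its left, z up, the work surface at z = 0. Lengths are in m, angles in rad, forces in N, time in s.
With the tool pointing down it reaches from about 0.4 to 0.85 m from the base axis. Payload 10.4 kg.
Tool frame: the origin (TCP) lies at the very end of the fingers, on their centre line; the grasp point (between the pads) lies 19 mm behind it; y points along the fingers, x is the direction in which the jaws open and shut, and the axes are right-handed (so a half turn about y gives the same grasp; the last joint's range is limited). The gripper opens to 87 mm and grips with 3 to 60 N. Pads are 19 mm wide; open, the fingers measure 117 mm over their backs; the gripper's body (75 mm by 190 mm) begins 51 mm behind the grasp point.
Start: joints at [1.319, 0.332, -0.065, 1.46, 0.022, 1.35, -0.088], TCP at [0.142, -0.609, 0.223] pointing down, gripper open.
Joint ranges: [-2.6, 2.6], [-0.5, 2.12], [-1.47, 1.34], [0.16, 2.42], [-1.27, 4.41], [0.06, 2.06], [-2.6, 2.6]. Speed limits (rad/s): [2.22, 2.22, 2.79, 2.79, 3.14, 3.14, 3.14].

## Interface

Orientations are given as a unit quaternion [x, y, z, w].
In Python, from bench import readout, vision, r gives the robot as it stands.
- The arm moves only by the tool arm_command, never from a script. Its argument "targets" is a list that holds one entry, the list of rows, each a list of 6 numbers: the shift along the tool's x, y, z in m, then the turn, a rotation vector about the tool's x, y, z in degrees. A call has 1 to 12 rows; each row shifts and turns the commanded pose from where the row before left it, along the tool's axes as they then stand; what a row does not reach is not made up. A row lasts 1/12 s, in which the tool goes at most 41.7 mm and 7.16 degrees, less where a joint would pass 70% of its speed; a pose out of reach is approached as far as the arm can. A call is refused whole if a number of a shift passes 0.0417 or a number of a turn 7.16, either way. A call with a gripper value outside its range is refused whole. "hand" is the opening, from 0 (shut) to 1 (fully open), set as the call begins (left out, the last holds). The fingers move at their own pace and stop on an object; "grip_force" is the grip in N (left out, the last holds). Time passes only in rows, so rows that do not move let the fingers close. It gives the time, the measured TCP pose, the force and the opening at its end, in the units of the state.
- readout.read_state(): the state, without advancing time (a new reading comes with each control period).
- vision.camera(name): name is "scene" or "side" or "wrist"; returns a dict with "pixels" (480x640x3 uint8, blue, green, red), "fovy" (degrees; the focal length in pixels is half the picture's height over the tangent of half this angle, whatever the lens; pixels are square), "cx", "cy" (the principal point, pixels), "R" (3x3) and "t" (3): a world point X has camera coordinates R X + t; the wrist camera has in their place "mount" (4x4, takes a point from camera to tool coordinates, whose origin is the TCP and whose axes are the tool frame's). Camera axes: x right, y down, z forward; pixel columns grow to the right and rows downward; lengths in m; the calibration is good to about 2 mm. A picture is of the moment at which its call begins: read the wrist's pose just before it. There is no depth.
- r.close_job(): hands the job in, once; it reports no verdict.
The state is a dict: "time": time; "joint_positions": joint angles; "joint_vel": joint speeds; "joint_torque": joint torques, N m; "ee_pos": TCP position; "eef_rot": TCP orientation; "ft_force": force on the tool from outside, world axes, zero at the start; "torque": the same for the moment, N m; "width": finger opening in m.
Only numpy, scipy, OpenCV 4.12 (cv2) and the standard library are available. Lean on these libraries where they do the work, as an engineer would, in place of code of your own. Each camera call takes 0.05 s, during which the arm holds its last target.

## Task

The blue and the orange lid are drying on the sloping rack. Put each one on the open tip box of the same colour and length, pressed fully home and level, with both boxes left standing upright on the bench. Set the lids down, don't drop them, and leave the other things on the bench where they are.

Things in the scene. Friction and masses are not known exactly. Their poses are not given: they have to be found in the camera images.
- blue_lid: Blue hollow lid, 80 mm (x) by 130 mm (y, long side): 4 mm top plate, skirt 10 mm deep, inside 124 x 74 mm. On top a central grip bar, 60 mm along x, 16 mm wide (y), 25 mm tall. Origin: centre of the underside (skirt's lower edge); z out through the grip bar. Starts on the sloping rack, bar outward, x up the slope.
- orange_lid: Orange hollow lid, 80 mm (x) by 100 mm (y, long side): 4 mm top plate, skirt 10 mm deep, inside 94 x 74 mm. On top a central grip bar, 60 mm along x, 16 mm wide (y), 25 mm tall. Origin: centre of the underside (skirt's lower edge); z out through the grip bar. Starts on the sloping rack, bar outward, x up the slope.
- blue_grip (a point): Point in the middle of the blue lid's grip bar, 3 mm below the bar's top (36 mm above the lid's underside); axes as the lid's.
- orange_grip (a point): Point in the middle of the orange lid's grip bar, 3 mm below the bar's top (36 mm above the lid's underside); axes as the lid's.
- blue_box: Blue open tip box, loose on the bench: body 80 mm (x) by 130 mm (y, long side), 45 mm tall, then a narrower rim 119 x 69 mm up to 57 mm; yellow tips inside. Origin: centre of the underside, z up. With the lid fully on, its plate rests on the rim, its origin 47 mm above this one, sides in line (either way round).
- orange_box: Orange open tip box, loose on the bench: body 80 mm (x) by 100 mm (y, long side), 45 mm tall, then a narrower rim 89 x 69 mm up to 57 mm; yellow tips inside. Origin: centre of the underside, z up. With the lid fully on, its plate rests on the rim, its origin 47 mm above this one, sides in line (either way round).
- blue_rim (a point): Centre of the blue box's mouth, level with the rim's top (57 mm above the underside).
- orange_rim (a point): Centre of the orange box's mouth, level with the rim's top (57 mm above the underside).
- rack: White draining rack, fixed: board 330 mm wide (y), 112 mm long, sloping 35 degrees, rising along its x (away from the robot), with a 10 mm lip at the lower edge; top edge about 95 mm high. Origin: on the bench under the middle of the board, whose surface is 60 mm above it.
- green_box: Green pipette-tip box already closed by its lid, 80 x 120 mm, 86 mm tall to the top of its grip bar; a bystander. Origin: centre of its underside.
- beaker: Clear beaker, 72 mm across, 85 mm tall; a bystander. Origin: centre of its underside.
- reagent_bottle: Amber bottle with a blue cap, 68 mm across, 150 mm tall; a bystander. Origin: centre of its underside.
- tube_rack: Grey tube rack with capped tubes, 70 x 160 mm, 74 mm tall; a bystander. Origin: centre of its underside.
- pipette: White pipette lying flat on the bench, 220 mm long, up to 26 mm tall; a bystander. Origin: under the middle of its length.
Mind the look-alikes: they are no part of the job. Leave any black look-alike of the blue_lid alone.

How it is judged:
By the outcome, as a careful person would: the job done as asked, in the order asked, and still so for the second after the job is handed in, with the robot touching nothing.
It also fails if it takes over 58 s, if anything falls off the work surface, if the arm or the gripper's body presses on something with over 40 N, if the wrist force passes 120 N, or if a joint passes its speed limit or range.

## Working session

There is one attempt and no reset: what is moved stays moved. The work goes in short steps, Python scripts to look and compute and a tool call to move; the robot and the scene stay as the last step left them, time stands still between calls to the robot, and variables do not carry over. Pictures are saved under pics/ and viewed, and the job is handed in when it is done.

Besides the shell and the picture viewer there is one more tool, called after "Request:" by a JSON object that holds its "name" and its "arguments", one argument or row to a line. arm_command: Moves the arm, as the interface text tells. Its arguments: {"type":"object","properties":{"targets":{"type":"array","items":{"type":"array","items":{"type":"array","items":{"type":"number"}}}},"hand":{"type":"number"},"grip_force":{"type":"number"}},"required":["targets"]}

```bash
ls; mkdir -p pics; python3 - <<'E'
from bench import readout, vision, r
import cv2,json,pickle
s=readout.read_state(); print(s)
for n in ["scene","side","wrist"]:
    c=vision.camera(n); cv2.imwrite(f"pics/{n}0.png",c["pixels"])
    pickle.dump(c,open(f"{n}0.pkl","wb"))
    print(n,{k:v for k,v in c.items() if k!="pixels"})
E
```

```text
pics
{'time': 0.0, 'joint_positions': array([ 1.31941049,  0.33288161, -0.06470714,  1.4609363 ,  0.02159737,
        1.34987354, -0.08854171]), 'joint_vel': array([ 7.24496628e-04,  1.43278680e-03, -8.04302590e-04,  3.64114009e-04,
       -1.38463080e-06, -1.58695445e-03, -8.34793784e-04]), 'joint_torque': array([ 1.28849742e-04, -6.23247600e+01,  2.50343385e-02, -3.89910328e+01,
       -6.12809812e-02,  3.97015933e-02,  2.00773552e-04]), 'ee_pos': array([ 0.14166145, -0.6083464 ,  0.22175026]), 'eef_rot': array([-0.55350864,  0.44006549, -0.43926308,  0.55409249]), 'ft_force': array([ 0.88165259, -0.25023978, -0.19048693]), 'torque': array([ 0.02880963,  0.0196534 , -0.00260066]), 'width': 0.08692700945866155}
scene {'fovy': 54.672018944319824, 'cx': 311.91909312981153, 'cy': 244.43111656661682, 'R': array([[ 0.49680985,  0.86785321,  0.00328436],
       [ 0.74174705, -0.42264857, -0.52074898],
       [-0.45054554,  0.26114939, -0.85370353]]), 't': array([-0.21731389, -0.34167927,  1.31505044])}
side {'fovy': 44.60299825902017, 'cx': 323.083270048178, 'cy': 244.8883696873971, 'R': array([[-0.9948049 ,  0.10159675,  0.00642665],
       [ 0.0581201 ,  0.61865664, -0.78350879],
       [-0.08357784, -0.77906487, -0.62134747]]), 't': array([0.49786047, 0.06173874, 1.47573739])}
wrist {'fovy': 62.96060974402088, 'cx': 316.57748543407547, 'cy': 235.23644267470505, 'mount': array([[ 9.99999351e-01,  4.45927746e-04, -1.04845214e-03,
         8.98285114e-04],
       [ 1.13263235e-03, -2.89351806e-01,  9.57222153e-01,
        -1.61733931e-01],
       [ 1.23480397e-04, -9.57222719e-01, -2.89352123e-01,
         7.83679610e-02],
       [ 0.00000000e+00,  0.00000000e+00,  0.00000000e+00,
         1.00000000e+00]])}
```

View pics/scene0.png

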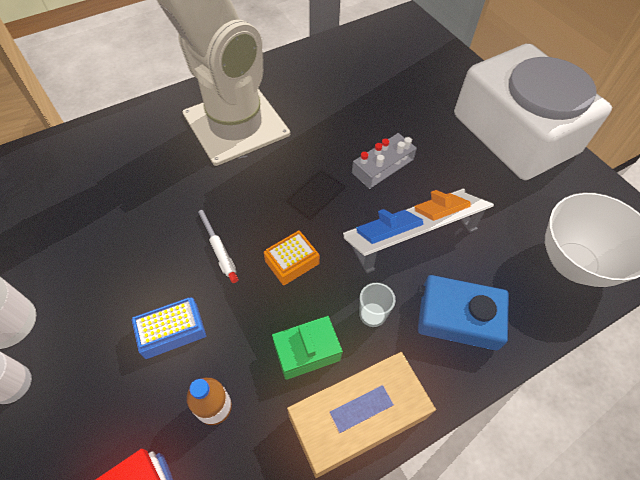

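View pics/side0.png

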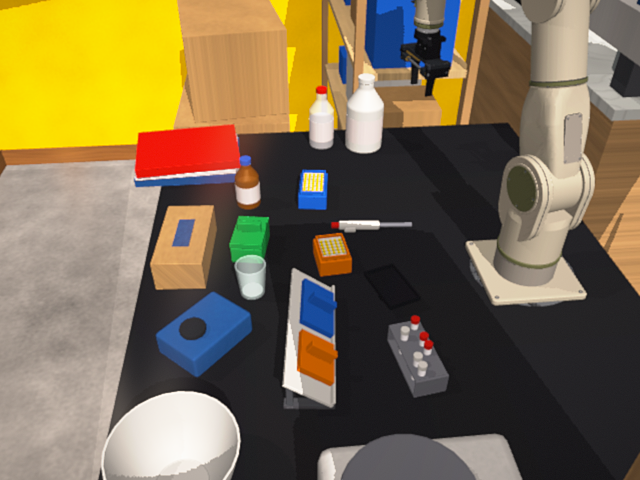

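View pics/wrist0.png

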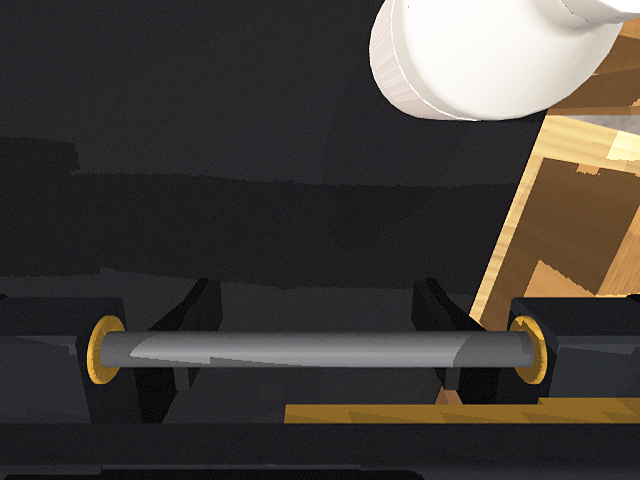

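Two candidates for the lids are on the rack, blue at scene (390,225) and orange at (443,205). The boxes are blue at (168,325) and orange at (291,256). Look-alikes: the large blue box with a black disc (463,312), the green closed box (308,347) and a dark flat item (316,193). I'll enlarge crops to check.

```bash
python3 - <<'E'
import pickle,cv2,numpy as np
S=pickle.load(open("scene0.pkl","rb"))["pixels"];D=pickle.load(open("side0.pkl","rb"))["pixels"]
def crop(im,x,y,w,h,k,name):
    c=cv2.resize(im[y:y+h,x:x+w],None,fx=k,fy=k,interpolation=cv2.INTER_CUBIC)
    for i in range(0,w,10):
        cv2.line(c,(i*k,0),(i*k,6),(255,255,255),1)
        if i%20==0: cv2.putText(c,str(x+i),(i*k,16),0,.35,(255,255,255),1)
    for j in range(0,h,10):
        cv2.line(c,(0,j*k),(6,j*k),(255,255,255),1)
        if j%20==0: cv2.putText(c,str(y+j),(8,j*k+4),0,.35,(255,255,255),1)
    cv2.imwrite(name,c)
crop(S,335,180,160,100,5,"pics/s_rack.png")
crop(S,120,220,200,145,4,"pics/s_box.png")
crop(D,270,260,80,150,4,"pics/d_rack.png")
crop(D,290,160,70,120,5,"pics/d_box.png")
E
```

```text
(no output)
```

View pics/s_rack.png

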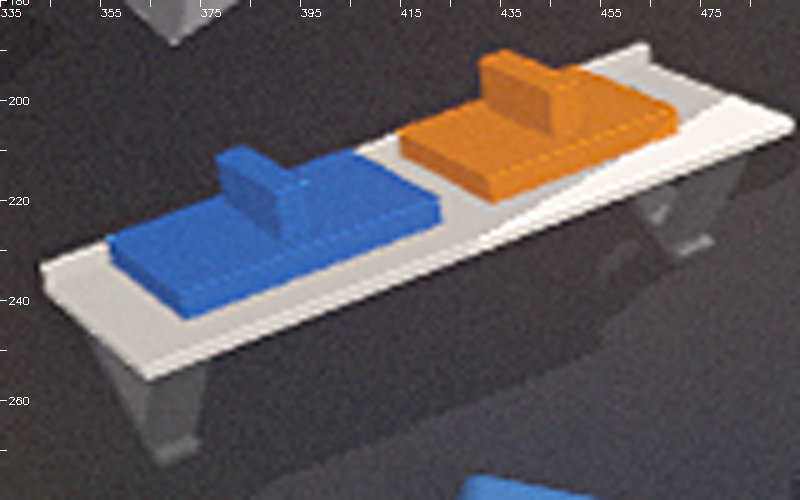

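View pics/s_box.png

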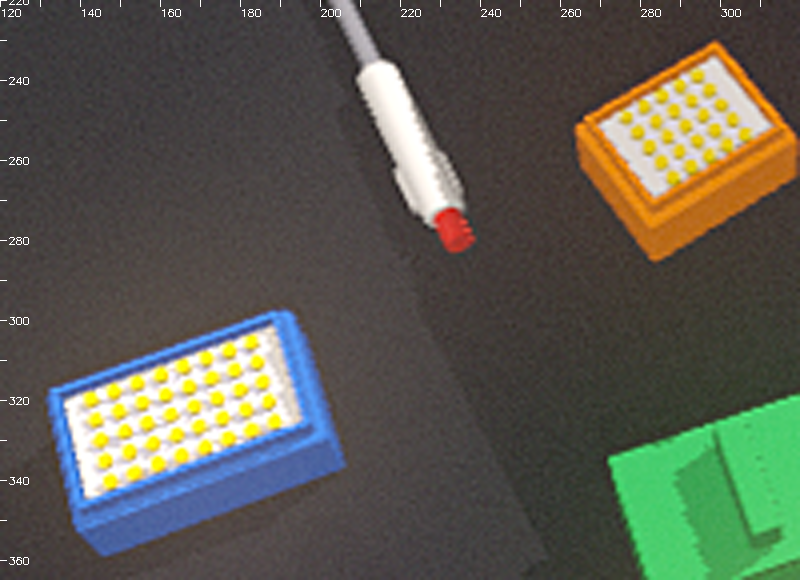

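View pics/d_rack.png

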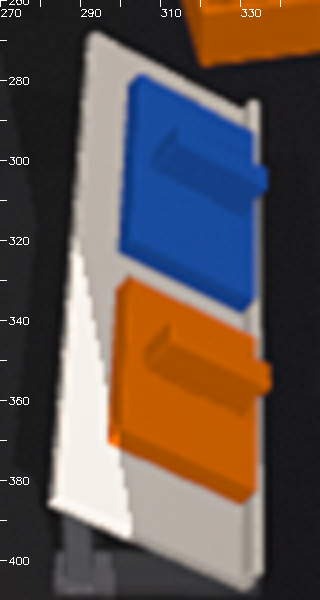

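View pics/d_box.png

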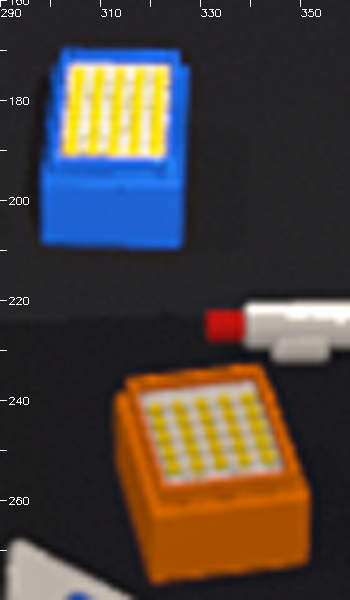

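```bash
cat > h.py <<'E'
import numpy as np,cv2,pickle
from scipy.spatial.transform import Rotation as Ro
from scipy.optimize import minimize
K4=4
def cam_from(c,state=None):
    f=240/np.tan(np.radians(c["fovy"])/2)
    if "mount" in c:
        M=np.eye(4);M[:3,:3]=Ro.from_quat(state["eef_rot"]).as_matrix();M[:3,3]=state["ee_pos"]
        W=np.linalg.inv(M@c["mount"]);R=W[:3,:3];t=W[:3,3]
    else: R=np.array(c["R"]);t=np.array(c["t"])
    return dict(f=f,cx=c["cx"],cy=c["cy"],R=R,t=t,im=c["pixels"])
def proj(c,X):
    p=np.atleast_2d(X)@c["R"].T+c["t"]
    return np.c_[c["f"]*p[:,0]/p[:,2]+c["cx"],c["f"]*p[:,1]/p[:,2]+c["cy"]]
def box(a,b,z0,z1): return np.array([[sx*a/2,sy*b/2,z] for sx in(-1,1) for sy in(-1,1) for z in(z0,z1)])
def lid(L): return [box(.08,L,0,.014),box(.06,.016,.014,.039)]
def tbox(L): return [box(.08,L,0,.045),box(.069,L-.011,.045,.057)]
def pose(p):  # x,y,z,yaw,pitch
    return Ro.from_euler("ZY",[p[3],-p[4]]).as_matrix(),np.array(p[:3])
def render(c,parts,p,roi):
    x,y,w,h=roi;m=np.zeros((h*K4,w*K4),np.uint8);R,t=pose(p)
    for q in parts:
        u=proj(c,q@R.T+t);u=(u-[x,y]+.5)*K4-.5
        hu=cv2.convexHull((u*16).round().astype(np.int32))
        cv2.fillConvexPoly(m,hu,255,lineType=cv2.LINE_AA,shift=4)
    return cv2.resize(m,(w,h),interpolation=cv2.INTER_AREA)/255.
def mask(c,col,roi,fill=True,vmin=50):
    x,y,w,h=roi;hsv=cv2.cvtColor(c["im"][y:y+h,x:x+w],cv2.COLOR_BGR2HSV)
    lo,hi={"blue":((103,100,vmin),(125,255,255)),"orange":((8,150,vmin),(20,255,255))}[col]
    m=cv2.inRange(hsv,lo,hi);
    cs,_=cv2.findContours(m,cv2.RETR_EXTERNAL,cv2.CHAIN_APPROX_NONE)
    o=np.zeros_like(m)
    if cs: cv2.drawContours(o,[max(cs,key=cv2.contourArea)],-1,255,-1)
    if not fill:o&=m
    return o/255.
def fit(views,parts,p0,free,step,col):
    ms=[(c,roi,mask(c,col,roi)) for c,roi in views]
    p0=np.array(p0,float)
    def cost(v):
        p=p0.copy();p[free]=v
        return sum(np.abs(cv2.GaussianBlur(render(c,parts,p,roi)-m,(0,0),.7)).sum()/m.sum() for c,roi,m in ms)
    v=p0[free]
    for s in (1,.3,.1):
        sim=np.array([v]+[v+s*np.eye(len(free))[i]*np.array(step)[i] for i in range(len(free))])
        rr=minimize(cost,v,method="Nelder-Mead",options=dict(initial_simplex=sim,xatol=1e-5,fatol=1e-5,maxiter=600));v=rr.x
    p=p0.copy();p[free]=v;return p,rr.fun
E
python3 - <<'E'
from h import *
S=cam_from(pickle.load(open("scene0.pkl","rb")));D=cam_from(pickle.load(open("side0.pkl","rb")))
def tri(a,b):
    A=[];
    for c,u in((S,a),(D,b)):
        P=np.c_[c["R"],c["t"]];P=np.diag([1,1,1.])@P
        x=(u[0]-c["cx"])/c["f"];y=(u[1]-c["cy"])/c["f"];A+= [x*P[2]-P[0],y*P[2]-P[1]]
    v=np.linalg.svd(np.array(A))[2][-1];return v[:3]/v[3]
g={"blue_lid":tri((390,225),(318,305)),"orange_lid":tri((443,205),(318,350)),"blue_box":tri((168,325),(312,186)),"orange_box":tri((291,252),(330,250))}
for k,v in g.items(): print(k,v.round(3))
out={}
for col,L,rs,rd in(("blue",.13,(345,195,90,60),(290,265,55,85)),("orange",.10,(405,180,80,50),(290,320,55,75))):
    best=None
    for yaw in(-.4,0,.4):
        for s_,vw in(("both",[(S,rs),(D,rd)]),):
            p,c=fit(vw,lid(L),list(g[col+"_lid"]-[0,0,.02])+[yaw,np.radians(35)],[0,1,2,3],[.02,.02,.02,.2],col)
            if best is None or c<best[1]:best=(p,c)
    print(col,"lid",best[0].round(4),best[1]);out[col+"_lid"]=best[0]
    for nm,c,r in(("S",S,rs),("D",D,rd)):
        p,cc=fit([(c,r)],lid(L),best[0],[0,1,3],[.01,.01,.1],col);print("  ",nm,p.round(4),cc)
for col,L,rs,rd in(("blue",.13,(120,285,95,85),(285,155,55,65)),("orange",.10,(250,220,85,75),(300,220,65,70))):
    best=None
    for yaw in(-.7,-.2,.3,.8):
            p,c=fit([(S,rs),(D,rd)],tbox(L),[*g[col+"_box"][:2],0,yaw,0],[0,1,3],[.02,.02,.2],col)
            if best is None or c<best[1]:best=(p,c)
    print(col,"box",best[0].round(4),best[1]);out[col+"_box"]=best[0]
    for nm,c,r in(("S",S,rs),("D",D,rd)):
        p,cc=fit([(c,r)],tbox(L),best[0],[0,1,3],[.01,.01,.1],col);print("  ",nm,p.round(4),cc)
pickle.dump(out,open("poses.pkl","wb"))
from bench import readout
s=readout.read_state();print(Ro.from_quat(s["eef_rot"]).as_matrix().round(3))
E
```

```text
blue_lid [0.53  0.149 0.067]
orange_lid [0.546 0.285 0.074]
blue_box [ 0.495 -0.378  0.036]
orange_box [ 0.474 -0.073  0.041]
blue lid [ 0.5334  0.148   0.0554 -0.1049  0.6109] 0.1187113095190841
   S [ 0.5337  0.1485  0.0554 -0.1204  0.6109] 0.0459511987926162
   D [ 0.5336  0.1467  0.0554 -0.0769  0.6109] 0.05662085058544583
orange lid [ 0.5488  0.2877  0.0553 -0.1059  0.6109] 0.13482391683204836
   S [ 0.5494  0.2885  0.0553 -0.1324  0.6109] 0.056122543781863314
   D [ 0.549   0.2864  0.0553 -0.0808  0.6109] 0.06396866983601522
blue box [ 0.4931 -0.3784  0.     -0.1328  0.    ] 0.08986637207897068
   S [ 0.4942 -0.3786  0.     -0.1278  0.    ] 0.028214354344536563
   D [ 0.492  -0.3775  0.     -0.1433  0.    ] 0.042623341166629476
orange box [ 0.4721 -0.0748  0.      0.0868  0.    ] 0.05567221864742286
   S [ 0.4731 -0.0749  0.      0.0913  0.    ] 0.025566490766297207
   D [ 0.4715 -0.0743  0.      0.0833  0.    ] 0.018216376239498712
[[ 0.227 -0.     0.974]
 [-0.974  0.001  0.227]
 [-0.001 -1.    -0.   ]]
```

The close crops match the description: the blue lid has its long side along the rack and the orange one is the shorter. Both cameras' fits agree to about 2 mm. Next I'll write a small planner and fly past the boxes for wrist views.

```bash
cat > plan.py <<'E'
import sys,numpy as np
from scipy.spatial.transform import Rotation as Ro
from bench import readout
def Rtool(yaw,tilt=0.):
    # tool x = -(object y); tool y = -(object z), object z leaning back by tilt (as lid pose)
    o=Ro.from_euler("ZY",[yaw,-tilt]).as_matrix()
    x=-o[:,1];y=-o[:,2];return np.c_[x,y,np.cross(x,y)]
def plan(p,R,n,start=None):
    s=readout.read_state()
    p0,R0=(s["ee_pos"],Ro.from_quat(s["eef_rot"]).as_matrix()) if start is None else start
    w=Ro.from_matrix(R0.T@R).as_rotvec(degrees=True)
    print("from",p0.round(4),"dist",np.linalg.norm(p-p0).round(4),"rot",w.round(2),"min rows",max(np.linalg.norm(p-p0)/.0417,np.linalg.norm(w)/7.16).__round__(1))
    pc,Rc=p0.copy(),R0.copy()
    rows=[]
    for i in range(n):
        tgt=p0+(p-p0)*(i+1)/n
        d=(Rc.T@(tgt-pc)).round(4 if n==1 or i==n-1 else 3);wr=Ro.from_matrix(Rc.T@R).as_rotvec(degrees=True)/(n-i);wr=wr.round(1)
        pc=pc+Rc@d;Rc=Rc@Ro.from_rotvec(wr,degrees=True).as_matrix()
        rows.append([float(x)+0. for x in (*d,*wr)])
    print(rows);print("end err",(pc-p).round(4));return pc,Rc
E
python3 - <<'E'
from plan import *
plan(np.array([.43,-.37,.25]),Rtool(-.1328),10)
E
```

```text
from [ 0.1417 -0.6084  0.2219] dist 0.3752 rot [ 1.000e-02  2.072e+01 -6.000e-02] min rows 9.0
[[-0.017, -0.003, 0.033, 0.0, 2.1, 0.0], [-0.018, -0.003, 0.033, 0.0, 2.1, 0.0], [-0.019, -0.002, 0.033, 0.0, 2.1, 0.0], [-0.02, -0.003, 0.031, 0.0, 2.1, 0.0], [-0.021, -0.003, 0.031, 0.0, 2.1, 0.0], [-0.023, -0.003, 0.03, 0.0, 2.0, 0.0], [-0.023, -0.003, 0.029, 0.0, 2.1, 0.0], [-0.025, -0.002, 0.028, 0.0, 2.0, 0.0], [-0.026, -0.003, 0.027, 0.0, 2.1, 0.0], [-0.0261, -0.0029, 0.0266, 0.0, 2.0, -0.1]]
end err [0. 0. 0.]
```

Request:
{"name": "arm_command", "arguments": {
  "targets": [
    [[-0.017,-0.003,0.033,0,2.1,0],[-0.018,-0.003,0.033,0,2.1,0],[-0.019,-0.002,0.033,0,2.1,0],[-0.02,-0.003,0.031,0,2.1,0],[-0.021,-0.003,0.031,0,2.1,0],[-0.023,-0.003,0.03,0,2.0,0],[-0.023,-0.003,0.029,0,2.1,0],[-0.025,-0.002,0.028,0,2.0,0],[-0.026,-0.003,0.027,0,2.1,0],[-0.026,-0.003,0.027,0,2.0,0],[0,0,0,0,0,0],[0,0,0,0,0,0]]
  ],
  "hand": 0.5
}}

```text
time: 1.15
ee_pos: [0.4323, -0.3683, 0.2504]
eef_rot: [-0.467, 0.531, -0.531, 0.467]
ft_force: [-0.7, -0.2, 0.1]
width: 0.0437
```

```bash
cat > snap.py <<'E'
import sys,pickle,cv2
from bench import readout,vision
import numpy as np
n=sys.argv[1]
s=readout.read_state();c=vision.camera("wrist")
pickle.dump((c,s),open(n+".pkl","wb"));cv2.imwrite("pics/"+n+".png",c["pixels"])
print(s["time"],s["ee_pos"].round(4),s["ft_force"].round(1),s["width"],s["joint_positions"].round(2),np.abs(s["joint_vel"]).max().round(3))
E
python3 snap.py w1
```

```text
1.15 [ 0.4323 -0.3683  0.2504] [-0.7 -0.2  0.1] 0.043689357679461444 [ 0.86  0.21 -0.27  1.56  0.06  1.38 -1.12] 0.055
```

View pics/w1.png

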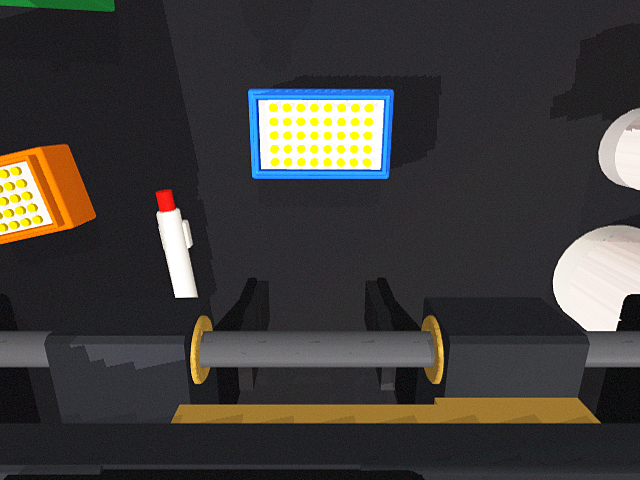

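The wrist view shows the blue box centred at (320,134) and the orange box cut off at left (~(45,195)). I'll fit the blue box here and plan the flight to the orange one.

```bash
cat > fitw.py <<'E'
from h import *
def wfit(n,name,parts,roi,free,steps,col,p0=None):
    P=pickle.load(open("poses.pkl","rb"));c,s=pickle.load(open(n+".pkl","rb"));c=cam_from(c,s)
    p,k=fit([(c,roi)],parts,P[name] if p0 is None else p0,free,steps,col);print(n,name,p.round(4),k.round(4));return p
E
python3 - <<'E'
from fitw import *
p=wfit("w1","blue_box",tbox(.13),(230,75,180,120),[0,1,3],[.01,.01,.1],"blue")
from plan import *
plan(np.array([.415,-.07,.25]),Rtool(.0868),9)
E
```

```text
w1 blue_box [ 0.4943 -0.3814  0.     -0.1282  0.    ] 0.0722
from [ 0.4306 -0.3701  0.2503] dist 0.3005 rot [  0.03 -12.47   0.  ] min rows 7.2
[[-0.033, 0.0, -0.006, 0.0, -1.4, 0.0], [-0.033, 0.0, -0.005, 0.0, -1.4, 0.0], [-0.033, 0.0, -0.005, 0.0, -1.4, 0.0], [-0.033, 0.0, -0.003, 0.0, -1.4, 0.0], [-0.033, 0.0, -0.003, 0.0, -1.4, 0.0], [-0.034, 0.0, -0.002, 0.0, -1.4, 0.0], [-0.033, 0.0, -0.002, 0.0, -1.4, 0.0], [-0.033, 0.0, 0.0, 0.0, -1.3, 0.0], [-0.0338, 0.0003, 0.0005, 0.0, -1.4, 0.0]]
end err [ 0. -0. -0.]
```

Request:
{"name": "arm_command", "arguments": {
  "targets": [
    [[-0.033,0,-0.006,0,-1.4,0],[-0.033,0,-0.005,0,-1.4,0],[-0.033,0,-0.005,0,-1.4,0],[-0.033,0,-0.003,0,-1.4,0],[-0.033,0,-0.003,0,-1.4,0],[-0.034,0,-0.002,0,-1.4,0],[-0.033,0,-0.002,0,-1.4,0],[-0.033,0,0,0,-1.3,0],[-0.034,0,0.001,0,-1.4,0],[0,0,0,0,0,0],[0,0,0,0,0,0],[0,0,0,0,0,0]]
  ]
}}

```text
time: 2.2
ee_pos: [0.4156, -0.0718, 0.2505]
eef_rot: [0.521, -0.479, 0.479, -0.52]
ft_force: [0.1, -0.8, -0.3]
width: 0.0436
```

```bash
python3 snap.py w2; python3 - <<'E'
from fitw import *
c,s=pickle.load(open("w2.pkl","rb"));C=cam_from(c,s);P=pickle.load(open("poses.pkl","rb"))
print(proj(C,P["orange_box"][:3]+[0,0,.057]))
p=wfit("w2","orange_box",tbox(.10),(230,60,180,150),[0,1,3],[.01,.01,.1],"orange")
E
```

```text
2.2 [ 0.4156 -0.0718  0.2505] [ 0.1 -0.8 -0.3] 0.04359960917100307 [ 0.64 -0.12 -0.53  1.89 -0.06  1.36 -1.36] 0.013
[[324.36733519 143.14339949]]
w2 orange_box [ 0.4728 -0.0771  0.      0.0915  0.    ] 0.0212
```

View pics/w2.png

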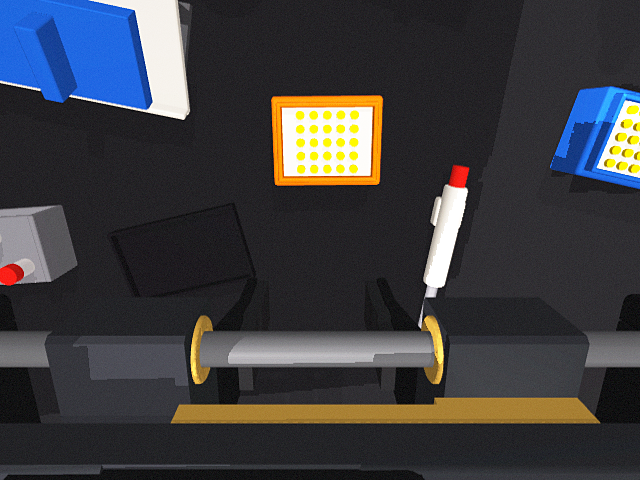

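The view shows the orange box centred at (327,140), the pipette at right, a black lid-like slab at (185,250) (to be left alone), and the rack at top left. Next is the hover over the blue lid, tilted 35°.

```bash
python3 - <<'E'
from plan import *
from h import pose
import pickle
p=pickle.load(open("poses.pkl","rb"))["blue_lid"]
R,t=pose(p);T=t+R@[0,0,.117];print(T)
plan(T,Rtool(p[3],p[4]),9)
E
```

```text
[0.46663081 0.1550218  0.15126977]
from [ 0.4156 -0.072   0.2504] dist 0.2529 rot [34.91 10.41 -3.27] min rows 6.1
[[-0.025, 0.011, 0.008, 3.9, 1.2, -0.4], [-0.025, 0.011, 0.006, 3.9, 1.2, -0.4], [-0.025, 0.012, 0.005, 3.9, 1.1, -0.3], [-0.025, 0.012, 0.004, 3.9, 1.2, -0.4], [-0.025, 0.011, 0.003, 3.9, 1.1, -0.4], [-0.026, 0.012, 0.001, 3.9, 1.2, -0.3], [-0.025, 0.012, 0.0, 3.8, 1.1, -0.4], [-0.026, 0.011, -0.001, 3.9, 1.2, -0.3], [-0.0258, 0.0112, -0.003, 3.8, 1.1, -0.4]]
end err [ 0.  0. -0.]
```

Request:
{"name": "arm_command", "arguments": {
  "targets": [
    [[-0.025,0.011,0.008,3.9,1.2,-0.4],[-0.025,0.011,0.006,3.9,1.2,-0.4],[-0.025,0.012,0.005,3.9,1.1,-0.3],[-0.025,0.012,0.004,3.9,1.2,-0.4],[-0.025,0.011,0.003,3.9,1.1,-0.4],[-0.026,0.012,0.001,3.9,1.2,-0.3],[-0.025,0.012,0,3.8,1.1,-0.4],[-0.026,0.011,-0.001,3.9,1.2,-0.3],[-0.026,0.011,-0.003,3.8,1.1,-0.4],[0,0,0,0,0,0],[0,0,0,0,0,0],[0,0,0,0,0,0]]
  ]
}}

```text
time: 3.25
ee_pos: [0.4668, 0.1554, 0.1521]
eef_rot: [0.309, -0.343, 0.659, -0.593]
ft_force: [0.6, -0.6, 0.0]
width: 0.0437
```

```bash
python3 snap.py w3; python3 - <<'E'
from fitw import *
p=wfit("w3","blue_lid",lid(.13),(160,130,360,170),[0,1,2,3],[.01,.01,.01,.1],"blue")
p=wfit("w3","blue_lid",lid(.13),(160,130,360,170),[0,1,3],[.01,.01,.1],"blue")
E
```

```text
3.25 [0.4668 0.1554 0.1521] [ 0.6 -0.6  0. ] 0.0436967497301066 [ 0.67 -0.44 -1.16  2.3  -0.09  0.52 -2.17] 0.047
w3 blue_lid [ 0.5354  0.1454  0.054  -0.1117  0.6109] 0.0166
w3 blue_lid [ 0.535   0.1455  0.0554 -0.1106  0.6109] 0.021
```

View pics/w3.png

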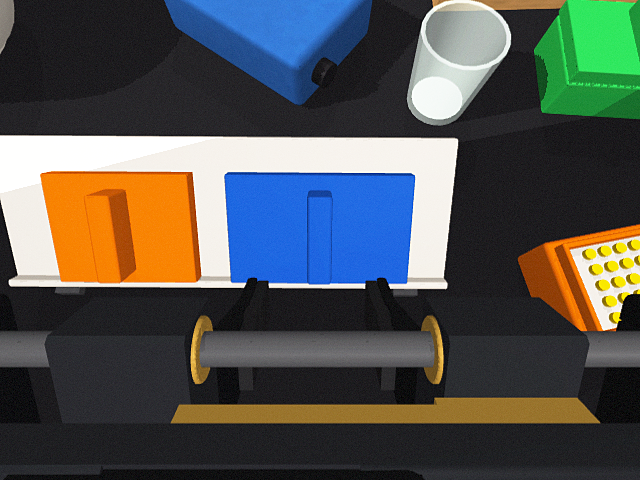

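The orange lid is at (120,228) and the blue lid at (320,228), with its bar at col 320 centred between the fingers (centre ~317). The wrist view puts y about 2.5 mm lower than the fixed cameras, so I'll take the middle and go down most of the way.

```bash
python3 - <<'E'
from plan import *
from h import pose
R,t=pose([.5345,.1467,.055,-.110,np.radians(35)]);RT=Rtool(-.110,np.radians(35))
s=plan(t+R@[0,0,.030],RT,5)
plan(t+R@[0,0,.0175],RT,2,s)
E
```

```text
from [0.4671 0.1551 0.1524] dist 0.0888 rot [-0.    0.2  -0.16] min rows 2.1
[[0.0, 0.018, 0.0, 0.0, 0.0, 0.0], [0.0, 0.018, 0.0, 0.0, 0.1, 0.0], [0.001, 0.017, 0.0, 0.0, 0.0, -0.1], [0.0, 0.018, 0.0, 0.0, 0.1, 0.0], [0.0001, 0.0178, -0.0002, 0.0, 0.0, -0.1]]
end err [ 0.0001  0.     -0.    ]
from [0.5175 0.1486 0.0796] dist 0.0125 rot [-0.    0.    0.04] min rows 0.3
[[0.0, 0.006, 0.0, 0.0, 0.0, 0.0], [0.0, 0.0065, 0.0, 0.0, 0.0, 0.0]]
end err [ 0.0001  0.     -0.    ]
```

Request:
{"name": "arm_command", "arguments": {
  "targets": [
    [[0,0.018,0,0,0,0],[0,0.018,0,0,0.1,0],[0.001,0.017,0,0,0,-0.1],[0,0.018,0,0,0.1,0],[0,0.018,0,0,0,0],[0,0,0,0,0,0],[0,0,0,0,0,0]]
  ]
}}

```text
time: 3.88
ee_pos: [0.499, 0.1404, 0.0989]
eef_rot: [0.309, -0.347, 0.658, -0.592]
ft_force: [0.1, 0.3, 0.2]
width: 0.0435
```

```bash
python3 snap.py w4;  python3 - <<'E'
from plan import *
from h import pose
R,t=pose([.5345,.1467,.055,-.110,np.radians(35)]);RT=Rtool(-.110,np.radians(35))
plan(t+R@[0,0,.0175],RT,2)
E
```

```text
3.8833 [0.499  0.1404 0.0989] [0.1 0.3 0.2] 0.04345782655259507 [ 0.96 -0.18 -1.46  2.3   0.45  0.4  -2.6 ] 0.041
from [0.4991 0.1412 0.0993] dist 0.0399 rot [ 0.28 -0.03 -0.32] min rows 1.0
[[-0.005, 0.019, 0.002, 0.1, 0.0, -0.2], [-0.0042, 0.0197, 0.0011, 0.2, 0.0, -0.1]]
end err [ 0.0001 -0.      0.    ]
```

View pics/w4.png

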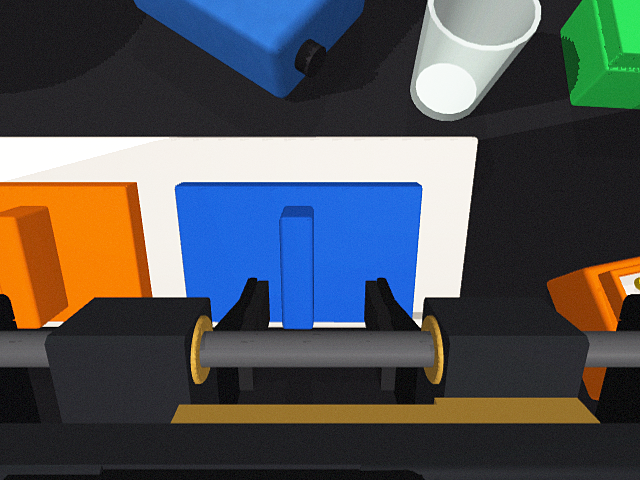

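The bar at col 297 is offset, and joints 3 and 7 are on their limits (q3 −1.46, q7 −2.6), so this posture is bad. I'll fit a kinematic model from the recorded states to plan a better route in.

```bash
cat > kin.py <<'E'
import numpy as np,pickle,os
from scipy.spatial.transform import Rotation as Ro
from scipy.optimize import least_squares
def rz(a):c,s=np.cos(a),np.sin(a);return np.array([[c,-s,0],[s,c,0],[0,0,1.]])
def ry(a):c,s=np.cos(a),np.sin(a);return np.array([[c,0,s],[0,1,0],[-s,0,c]])
def fk(q,p,sg):
    # p: d1,dse,aE,dew,aE2,aW,dtool,yaw0,roll0, ang offsets for q2,q4,q6
    d1,dse,aE,dew,aE2,aW,dt,y0,r0,o2,o4,o6,o3,o5,a1=p
    R=rz(sg[0]*q[0]+y0);t=np.array([0,0,d1])+R@[a1,0,0]
    R=R@ry(q[1]+o2);R=R@rz(sg[1]*q[2]+o3);t=t+R@[aE,0,dse]
    R=R@ry(q[3]+o4);t=t+R@[aE2,0,dew];R=R@rz(sg[2]*q[4]+o5)
    R=R@ry(q[5]+o6);R=R@rz(sg[3]*q[6]+r0);t=t+R@np.array([0,0,dt])+R@rz(-sg[3]*q[6]-r0)@[aW,0,0]
    # tool: y along local z
    return t,R@np.array([[1,0,0],[0,0,-1],[0,1,0.]]) # tool x=loc x, tool y=loc z, tool z=-loc y
E
python3 - <<'E'
from kin import *
import itertools,json
from bench import readout
import numpy as np
S=[pickle.load(open(f"w{i}.pkl","rb"))[1] for i in(1,2,3,4)]
s0=dict(joint_positions=np.array([1.31941049,0.33288161,-0.06470714,1.4609363,0.02159737,1.34987354,-0.08854171]),ee_pos=np.array([0.14166145,-0.6083464,0.22175026]),eef_rot=np.array([-0.55350864,0.44006549,-0.43926308,0.55409249]))
S=[s0]+S+[readout.read_state()]
best=[]
for sg in itertools.product((-1,1),repeat=4):
  for r0 in(0,np.pi/2,np.pi,-np.pi/2):
    def res(p):
        e=[]
        for s in S:
            t,R=fk(s["joint_positions"],p,sg)
            e+=list(t-s["ee_pos"]);e+=list(.2*(R.T@Ro.from_quat(s["eef_rot"]).as_matrix()-np.eye(3)).ravel())
        return np.array(e+list(.003*np.array([p[2],p[4],p[5],p[14],*p[9:14]])))
    o=least_squares(res,[.35,.4,0,.4,0,0,.3,0,r0,0,0,0,0,0,0],max_nfev=200)
    best.append((o.cost,sg,o.x))
best.sort(key=lambda b:b[0])
for b in best[:4]: print(b[0],b[1],b[2].round(3))
pickle.dump(best[0],open("kin.pkl","wb"))
p=best[0]
for s in S:
    t,R=fk(s["joint_positions"],p[2],p[1]);print(s["joint_positions"].round(2),(t-s["ee_pos"]).round(4),Ro.from_matrix(R.T@Ro.from_quat(s["eef_rot"]).as_matrix()).as_rotvec().round(3))
E
```

```text
7.594335695007783e-05 (-1, -1, -1, -1) [ 2.260e-01  4.590e-01 -2.300e-02  4.810e-01 -3.000e-02 -4.000e-03
  3.380e-01 -4.200e-02  3.072e+00  2.300e-02  3.200e-02 -5.500e-02
 -3.200e-02 -3.000e-03  1.100e-02]
7.594335695009043e-05 (-1, -1, -1, -1) [ 2.260e-01  4.590e-01 -2.300e-02  4.810e-01 -3.000e-02 -4.000e-03
  3.380e-01 -4.200e-02 -3.211e+00  2.300e-02  3.200e-02 -5.500e-02
 -3.200e-02 -3.000e-03  1.100e-02]
7.594335695011022e-05 (-1, -1, -1, -1) [ 2.260e-01  4.590e-01 -2.300e-02  4.810e-01 -3.000e-02 -4.000e-03
  3.380e-01 -4.200e-02  3.072e+00  2.300e-02  3.200e-02 -5.500e-02
 -3.200e-02 -3.000e-03  1.100e-02]
7.59433569502619e-05 (-1, -1, -1, -1) [ 2.260e-01  4.590e-01 -2.300e-02  4.810e-01 -3.000e-02 -4.000e-03
  3.380e-01 -4.200e-02  3.072e+00  2.300e-02  3.200e-02 -5.500e-02
 -3.200e-02 -3.000e-03  1.100e-02]
[ 1.32  0.33 -0.06  1.46  0.02  1.35 -0.09] [-0.0016  0.0009  0.0013] [ 0.013 -0.001 -0.001]
[ 0.86  0.21 -0.27  1.56  0.06  1.38 -1.12] [-0.0011 -0.0012  0.0004] [ 0.003 -0.001  0.002]
[ 0.64 -0.12 -0.53  1.89 -0.06  1.36 -1.36] [ 0.0044  0.0053 -0.003 ] [-0.006 -0.006 -0.009]
[ 0.67 -0.44 -1.16  2.3  -0.09  0.52 -2.17] [-0.0001  0.0022 -0.0031] [-0.009 -0.001  0.013]
[ 0.96 -0.18 -1.46  2.3   0.45  0.4  -2.6 ] [-0.0002 -0.0016  0.0022] [ 0.006  0.005 -0.004]
[ 0.96 -0.18 -1.46  2.3   0.45  0.4  -2.6 ] [-0.0002 -0.0016  0.0022] [ 0.006  0.005 -0.004]
```

```bash
cat >> kin.py <<'E'
_,SG,PP=pickle.load(open("kin.pkl","rb")) if os.path.exists("kin.pkl") else (0,0,0)
LO=np.array([-2.6,-.5,-1.47,.16,-1.27,.06,-2.6]);HI=np.array([2.6,2.12,1.34,2.42,4.41,2.06,2.6])
VM=np.array([2.22,2.22,2.79,2.79,3.14,3.14,3.14])
def FK(q):return fk(q,PP,SG)
def err(q,t,R):
    a,B=FK(q);return np.r_[t-a,B@Ro.from_matrix(B.T@R).as_rotvec()]
def jac(q):
    a,B=FK(q);J=np.zeros((6,7))
    for i in range(7):
        d=np.zeros(7);d[i]=1e-5;a2,B2=FK(q+d)
        J[:3,i]=(a2-a)/1e-5;J[3:,i]=Ro.from_matrix(B2@B.T).as_rotvec()/1e-5
    return J
def track(q,t,R,it=12,post=None,k=0.):
    W=np.r_[1,1,1,.3,.3,.3]
    for _ in range(it):
        e=err(q,t,R);J=jac(q);JW=W[:,None]*J
        Ji=JW.T@np.linalg.inv(JW@JW.T+1e-5*np.eye(6))
        dq=Ji@(W*e)
        if post is not None: dq+=(np.eye(7)-Ji@JW)@(post-q)*k
        q=np.clip(q+np.clip(dq,-.15,.15),LO,HI)
    return q
def simrows(q,pose,rows,post=None,k=0.):
    t,R=pose
    for r in rows:
        t=t+R@np.array(r[:3]);R=R@Ro.from_rotvec(r[3:],degrees=True).as_matrix()
        q=track(q,t,R,post=post,k=k)
    return q,(t,R)
E
python3 - <<'E'
from kin import *
S=[pickle.load(open(f"w{i}.pkl","rb"))[1] for i in(1,2,3,4)]
Q0=np.array([1.31941049,0.33288161,-0.06470714,1.4609363,0.02159737,1.34987354,-0.08854171])
t0=np.array([0.14166145,-0.6083464,0.22175026]);R0=Ro.from_quat([-0.55350864,0.44006549,-0.43926308,0.55409249]).as_matrix()
segs=[[[-0.0215,-.003,.030,0,2.07,0]]*10,
 [[-0.033,0,-0.003,0,-1.38,0]]*9,
 [[-0.025,.011,.008,3.9,1.2,-.4],[-.025,.011,.006,3.9,1.2,-.4],[-.025,.012,.005,3.9,1.1,-.3],[-.025,.012,.004,3.9,1.2,-.4],[-.025,.011,.003,3.9,1.1,-.4],[-.026,.012,.001,3.9,1.2,-.3],[-.025,.012,0,3.8,1.1,-.4],[-.026,.011,-.001,3.9,1.2,-.3],[-.026,.011,-.003,3.8,1.1,-.4]],
 [[0,.018,0,0,0,0]]*5]
for post,k in((None,0),(Q0,.05),(Q0,.3)):
    q=Q0.copy();P=FK(q);print(k)
    for sgm,s in zip(segs,S):
        q,P=simrows(q,P,sgm,post,k);print(q.round(2),s["joint_positions"].round(2),np.linalg.norm(P[0]-s["ee_pos"]).round(3))
        P=(s["ee_pos"],Ro.from_quat(s["eef_rot"]).as_matrix()) 
E
```

```text
0
[ 0.83  0.21 -0.23  1.56  0.05  1.38 -1.1 ] [ 0.86  0.21 -0.27  1.56  0.06  1.38 -1.12] 0.01
[ 0.58 -0.13 -0.46  1.89 -0.05  1.37 -1.34] [ 0.64 -0.12 -0.53  1.89 -0.06  1.36 -1.36] 0.001
[ 0.61 -0.41 -1.1   2.3  -0.05  0.53 -2.18] [ 0.67 -0.44 -1.16  2.3  -0.09  0.52 -2.17] 0.001
[ 1.19 -0.32 -1.47  2.32  0.15  0.3  -2.37] [ 0.96 -0.18 -1.46  2.3   0.45  0.4  -2.6 ] 0.03
0.05
[ 0.84  0.21 -0.24  1.56  0.05  1.38 -1.1 ] [ 0.86  0.21 -0.27  1.56  0.06  1.38 -1.12] 0.01
[ 0.8  -0.14 -0.67  1.89 -0.08  1.37 -1.32] [ 0.64 -0.12 -0.53  1.89 -0.06  1.36 -1.36] 0.001
[ 0.81 -0.5  -1.2   2.3  -0.49  0.58 -1.79] [ 0.67 -0.44 -1.16  2.3  -0.09  0.52 -2.17] 0.001
[ 1.27 -0.5  -1.47  2.29 -0.8   0.38 -1.5 ] [ 0.96 -0.18 -1.46  2.3   0.45  0.4  -2.6 ] 0.03
0.3
[ 0.83  0.21 -0.23  1.56  0.05  1.38 -1.1 ] [ 0.86  0.21 -0.27  1.56  0.06  1.38 -1.12] 0.01
[ 0.85 -0.14 -0.71  1.89 -0.08  1.37 -1.31] [ 0.64 -0.12 -0.53  1.89 -0.06  1.36 -1.36] 0.001
[ 0.88 -0.5  -1.21  2.29 -0.69  0.65 -1.62] [ 0.67 -0.44 -1.16  2.3  -0.09  0.52 -2.17] 0.001
[ 1.29 -0.5  -1.47  2.29 -0.95  0.42 -1.38] [ 0.96 -0.18 -1.46  2.3   0.45  0.4  -2.6 ] 0.03
```

```bash
cat > sol.py <<'E'
from kin import *
from h import pose
from plan import Rtool
A=np.radians(35)
def lidpose(p,h,flip=0):
    R,t=pose(p);RT=Rtool(p[3],p[4])
    if flip: RT=RT@np.diag([-1,1,-1])
    return t+R@[0,0,h],RT
BL=[.5345,.1467,.055,-.11,A];OL=[.5497,.2864,.055,-.11,A]
E
python3 - <<'E'
from sol import *
rng=np.random.default_rng(0)
def best(t,R):
    sols=[]
    for i in range(150):
        q=rng.uniform(LO,HI)
        o=least_squares(lambda q:err(q,t,R)*[3,3,3,1,1,1],q,bounds=(LO,HI),max_nfev=40)
        if np.abs(err(o.x,t,R)).max()<1e-3: sols.append((np.minimum(o.x-LO,HI-o.x).min(),o.x))
    sols.sort(key=lambda s:-s[0]);return sols
for n,p in(("BL",BL),("OL",OL)):
    for f in(0,1):
        for h in(.0175,.117):
            s=best(*lidpose(p,h,f));print(n,f,h,len(s),[ (round(a,2),q.round(2).tolist()) for a,q in s[:3]])
E
```

```text
BL 0 0.0175 35 [(np.float64(0.13), [-1.63, 0.25, 1.21, 2.29, 0.21, 0.26, -2.38]), (np.float64(0.09), [-1.59, 0.22, 1.17, 2.29, 0.35, 0.26, -2.51]), (np.float64(0.09), [-1.66, 0.28, 1.25, 2.28, 0.05, 0.25, -2.22])]
BL 0 0.117 33 [(np.float64(0.12), [0.57, -0.38, -1.08, 2.3, 0.04, 0.52, -2.26]), (np.float64(0.12), [0.57, -0.38, -1.07, 2.3, 0.05, 0.52, -2.27]), (np.float64(0.12), [0.54, -0.36, -1.05, 2.3, 0.09, 0.53, -2.31])]
BL 1 0.0175 81 [(np.float64(0.14), [0.62, 0.25, -1.28, 2.28, 1.32, 0.67, -0.21]), (np.float64(0.14), [0.61, 0.24, -1.27, 2.28, 1.31, 0.67, -0.2]), (np.float64(0.14), [0.52, 0.19, -1.16, 2.28, 1.26, 0.61, -0.17])]
BL 1 0.117 85 [(np.float64(0.12), [-1.77, -0.38, 1.0, 2.3, 1.08, 0.88, 0.02]), (np.float64(0.12), [-1.75, -0.36, 0.99, 2.3, 1.07, 0.86, 0.03]), (np.float64(0.12), [-1.72, -0.35, 0.96, 2.3, 1.05, 0.85, 0.04])]
OL 0 0.0175 40 [(np.float64(0.19), [-1.72, 0.54, 1.15, 2.08, -0.29, 0.39, -2.18]), (np.float64(0.18), [-1.73, 0.55, 1.16, 2.08, -0.32, 0.4, -2.16]), (np.float64(0.18), [-1.73, 0.55, 1.16, 2.08, -0.34, 0.4, -2.15])]
OL 0 0.117 0 []
OL 1 0.0175 68 [(np.float64(0.34), [0.08, 0.43, -1.05, 2.08, 1.33, 0.92, -0.36]), (np.float64(0.34), [0.06, 0.41, -1.01, 2.08, 1.32, 0.9, -0.36]), (np.float64(0.34), [0.04, 0.4, -0.99, 2.08, 1.31, 0.88, -0.35])]
OL 1 0.117 59 [(np.float64(0.33), [0.14, 0.13, -1.13, 2.09, 0.94, 0.88, -0.12]), (np.float64(0.33), [0.13, 0.13, -1.12, 2.09, 0.94, 0.88, -0.12]), (np.float64(0.33), [0.1, 0.12, -1.08, 2.09, 0.93, 0.87, -0.11])]
```

```bash
cat >> sol.py <<'E'
def go(q,P,t,R,n,frac_rot=None):
    p0,R0=P;w=Ro.from_matrix(R0.T@R).as_rotvec()
    mv=0
    for i in range(n):
        q2=track(q,p0+(t-p0)*(i+1)/n,R0@Ro.from_rotvec(w*(i+1)/n).as_matrix());mv=max(mv,(np.abs(q2-q)*12/VM).max());q=q2
    print(np.array(t).round(3),"q",q.round(2),"margin",np.minimum(q-LO,HI-q).min().round(2),"vel",mv.round(2),"err",np.abs(err(q,t,R)).max().round(4))
    return q,(t,R)
def spin(q,P,deg,n,t2=None):
    t,R=P;t2=t if t2 is None else np.array(t2);t0=t
    for i in range(n):
        R=R@Ro.from_rotvec([0,deg/n,0],degrees=True).as_matrix();q=track(q,t0+(t2-t0)*(i+1)/n,R)
    print("spin q",q.round(2),np.minimum(q-LO,HI-q).min().round(2));return q,(t2,R)
E
python3 - <<'E'
from sol import *
from bench import readout
s=readout.read_state();q0=s["joint_positions"]
def flip(R):return R@np.diag([-1,1,-1])
for name,tp in(("a",[.46,.12,.26]),("b",[.5,.0,.3]),("c",[.55,.05,.3])):
    print(name)
    q,P=q0,FK(q0)
    q,P=go(q,P,P[0]-P[1][:,1]*.08,P[1],4)
    q,P=go(q,P,np.array(tp),Rtool(-.11,0),10)
    q,P=spin(q,P,-180,26)
    q,P=go(q,P,*lidpose(BL,.117,1),10)
    q,P=go(q,P,*lidpose(BL,.0175,1),6)
    q,P=go(q,P,*lidpose(BL,.117,1),6)
    q,P=go(q,P,np.array([.48,-.08,.20]),flip(Rtool(.09,0)),10)
    q,P=go(q,P,np.array([.473,-.076,.065]),flip(Rtool(.09,0)),6)
E
```

```text
a
[0.454 0.144 0.168] q [ 0.39 -0.4  -0.87  2.31  0.03  0.58 -2.21] margin 0.1 vel 1.36 err 0.0
[0.46 0.12 0.26] q [ 0.38  0.01 -0.74  1.76  0.02  1.38 -2.04] margin 0.51 vel 0.32 err 0.0
spin q [ 0.51  0.02 -0.88  1.76  0.03  1.38  1.09] 0.52
[0.468 0.154 0.151] q [ 0.56 -0.37 -1.06  2.3   0.06  0.52  0.85] margin 0.12 vel 0.35 err 0.0
[0.525 0.148 0.069] q [ 1.37 -0.23 -1.47  2.3   0.54  0.31  0.38] margin 0.0 vel 1.29 err 0.4227
[0.468 0.154 0.151] q [ 0.47 -0.33 -1.    2.3   0.18  0.53  0.75] margin 0.12 vel 1.46 err 0.0
[ 0.48 -0.08  0.2 ] q [ 0.42  0.06 -0.36  1.83  0.02  1.25  1.72] margin 0.56 vel 0.72 err 0.0
[ 0.473 -0.076  0.065] q [ 0.4   0.19 -0.35  2.01  0.08  0.95  1.67] margin 0.41 vel 0.19 err 0.0
b
[0.454 0.144 0.168] q [ 0.39 -0.4  -0.87  2.31  0.03  0.58 -2.21] margin 0.1 vel 1.36 err 0.0
[0.5 0.  0.3] q [ 0.42  0.05 -0.53  1.64  0.03  1.46 -1.79] margin 0.55 vel 0.41 err 0.0
spin q [ 0.59  0.06 -0.73  1.63  0.05  1.47  1.32] 0.56
[0.468 0.154 0.151] q [ 0.59 -0.39 -1.09  2.3   0.01  0.52  0.9 ] margin 0.11 vel 0.47 err 0.0
[0.525 0.148 0.069] q [ 1.21 -0.29 -1.47
[... 370 characters left out ...]
 0.39 -0.4  -0.87  2.31  0.03  0.58 -2.21] margin 0.1 vel 1.36 err 0.0
[0.55 0.05 0.3 ] q [ 0.4   0.19 -0.68  1.51  0.13  1.48 -1.97] margin 0.58 vel 0.4 err 0.0
spin q [ 0.78  0.36 -1.27  1.51  0.36  1.53  0.96] 0.2
[0.468 0.154 0.151] q [ 0.76 -0.5  -1.18  2.3  -0.33  0.55  1.21] margin 0.0 vel 1.07 err 0.0153
[0.525 0.148 0.069] q [ 1.29 -0.43 -1.47  2.31 -0.34  0.28  1.21] margin 0.0 vel 0.57 err 0.2336
[0.468 0.154 0.151] q [ 0.75 -0.5  -1.18  2.3  -0.31  0.54  1.19] margin 0.0 vel 0.54 err 0.0099
[ 0.48 -0.08  0.2 ] q [ 0.84  0.09 -0.82  1.83  0.08  1.26  1.66] margin 0.59 vel 0.38 err 0.0
[ 0.473 -0.076  0.065] q [ 0.77  0.25 -0.79  2.01  0.23  0.97  1.52] margin 0.41 vel 0.18 err 0.0
```

```bash
python3 - <<'E'
from sol import *
rng=np.random.default_rng(1)
def fam(t,R,vals,idx=2):
    for v in vals:
        b=None
        for i in range(25):
            q=rng.uniform(LO,HI);q[idx]=v
            f=[j for j in range(7) if j!=idx]
            def e(x):
                qq=q.copy();qq[f]=x;return err(qq,t,R)*[3,3,3,1,1,1]
            o=least_squares(e,q[f],bounds=(LO[f],HI[f]),max_nfev=40)
            if np.abs(o.fun).max()<2e-3:
                qq=q.copy();qq[f]=o.x;m=np.minimum(qq-LO,HI-qq)[f].min()
                if b is None or m>b[0]: b=(m,qq)
        print(v,None if b is None else (b[0].round(2),b[1].round(2)))
for tilt in(0,):
    t,R=lidpose(BL,.0175,1)
    fam(t,R,np.arange(-1.3,1.3,.3))
from scipy.spatial.transform import Rotation as Ro
for d in(10,20):
    # rotate tool about its x at grasp point so that hand is more vertical
    t,R=lidpose(BL,.0175,1);g=t-R[:,1]*.019
    R2=R@Ro.from_rotvec([d,0,0],degrees=True).as_matrix();t2=g+R2[:,1]*.019
    print(d,R2.round(2).tolist());fam(t2,R2,np.arange(-1.2,1.3,.4))
E
```

```text
-1.3 (np.float64(0.14), array([ 0.63,  0.26, -1.3 ,  2.28,  1.33,  0.69, -0.21]))
-1.0 (np.float64(0.13), array([ 0.39,  0.14, -1.  ,  2.29,  1.2 ,  0.55, -0.14]))
-0.7 (np.float64(0.13), array([ 0.12,  0.09, -0.7 ,  2.29,  1.13,  0.5 , -0.08]))
-0.3999999999999999 (np.float64(0.13), array([-0.16,  0.07, -0.4 ,  2.29,  1.08,  0.46, -0.04]))
-0.09999999999999987 (np.float64(0.12), array([-0.44,  0.06, -0.1 ,  2.3 ,  1.04,  0.43,  0.  ]))
0.20000000000000018 (np.float64(0.12), array([-0.72,  0.07,  0.2 ,  2.3 ,  0.99,  0.4 ,  0.05]))
0.5000000000000002 (np.float64(0.13), array([-1.  ,  0.08,  0.5 ,  2.29,  0.93,  0.37,  0.11]))
0.8000000000000005 (np.float64(0.13), array([-1.28,  0.11,  0.8 ,  2.29,  0.81,  0.34,  0.21]))
1.1000000000000003 (np.float64(0.13), array([-1.54,  0.19,  1.1 ,  2.29,  0.5 ,  0.28,  0.5 ]))
10 [[0.11, 0.42, -0.9], [0.99, -0.05, 0.1], [0.0, -0.91, -0.42]]
-1.2 (np.float64(0.25), array([ 0.59,  0.27, -1.2 ,  2.17,  0.92,  0.7 ,  0.2 ]))
-0.7999999999999999 (np.float64(0.24), array([ 0.26,  0.14, -0.8 ,  2.18,  0.71,  0.59,  0.38]))
-0.3999999999999999 (np.float6
[... 455 characters left out ...]
, -0.96], [0.99, -0.03, 0.11], [0.0, -0.97, -0.26]]
-1.2 (np.float64(0.37), array([ 0.59,  0.38, -1.2 ,  2.05,  0.74,  0.86,  0.42]))
-0.7999999999999999 (np.float64(0.36), array([ 0.28,  0.22, -0.8 ,  2.06,  0.48,  0.75,  0.64]))
-0.3999999999999999 (np.float64(0.36), array([-0.06,  0.17, -0.4 ,  2.06,  0.31,  0.71,  0.79]))
2.220446049250313e-16 (np.float64(0.35), array([-0.42,  0.16,  0.  ,  2.07,  0.18,  0.69,  0.91]))
0.40000000000000013 (np.float64(0.36), array([-0.78,  0.17,  0.4 ,  2.06,  0.04,  0.68,  1.04]))
0.8 (np.float64(0.36), array([-1.12,  0.24,  0.8 ,  2.06, -0.16,  0.69,  1.22]))
1.2000000000000004 (np.float64(0.37), array([-1.41,  0.42,  1.2 ,  2.05, -0.53,  0.76,  1.54]))
```

```bash
cat > search.py <<'E'
from sol import *
from bench import readout
import sys,io,contextlib
s=readout.read_state();q0=s["joint_positions"]
rng=np.random.default_rng(int(sys.argv[1]))
def flip(R):return R@np.diag([-1,1,-1])
def seg(q,P,t,R,n,rv=None):
    p0,R0=P;w=Ro.from_matrix(R0.T@R).as_rotvec() if rv is None else np.radians(rv)
    m=9;mv=0
    for i in range(n):
        q2=track(q,p0+(t-p0)*(i+1)/n,R0@Ro.from_rotvec(w*(i+1)/n).as_matrix(),it=5)
        mv=max(mv,(np.abs(q2-q)*12/VM).max());q=q2;m=min(m,np.minimum(q-LO,HI-q).min())
    e=np.abs(err(q,p0*0+t,R0@Ro.from_rotvec(w).as_matrix())).max()
    return q,(t,R0@Ro.from_rotvec(w).as_matrix()),m,mv,e
res=[]
for k in range(60):
    w1=np.array([rng.uniform(.42,.6),rng.uniform(-.2,.2),rng.uniform(.22,.32)])
    w2=np.array([rng.uniform(.48,.68),rng.uniform(-.05,.3),rng.uniform(.2,.3)])
    sp=-180
    q,P=q0,FK(q0);q,P,*_=seg(q,P,P[0]-P[1][:,1]*.08,P[1],4)
    q,P,m1,v1,_=seg(q,P,w1,Rtool(-.11,0),8)
    q,P,m2,v2,_=seg(q,P,w2,None,26,[0,sp,0])
    t,R=lidpose(BL,.0175,1)
    q,P,m3,v3,_=seg(q,P,t+[0,0,.07],R,10)
    q,P,m4,v4,e=seg(q,P,t,R,5)
    res.append((min(m2,m3,m4),max(v1,v2,v3,v4),e,w1.round(3),w2.round(3),q.round(2)))
res.sort(key=lambda r:-r[0])
for r in res[:4]:print(*r)
E
for i in 1 2 3 4; do python3 search.py $i & done; wait
```

```text
0.137000118253777 0.6003250261873531 5.716489337205329e-14 [0.489 0.002 0.222] [0.579 0.29  0.229] [ 0.5   0.18 -1.13  2.28  1.25  0.6  -0.17]
0.1360605855211312 0.7209451542005715 3.534458824456139e-14 [0.459 0.056 0.301] [0.673 0.003 0.248] [ 0.46  0.16 -1.08  2.28  1.23  0.58 -0.15]
0.13589327151636255 0.7926660163252647 3.0953173728517173e-14 [ 0.554 -0.149  0.301] [0.646 0.012 0.263] [ 0.45  0.16 -1.07  2.28  1.23  0.58 -0.15]
0.13579149919815636 0.6226640671728444 2.860657102393151e-14 [ 0.532 -0.1    0.26 ] [0.669 0.177 0.258] [ 0.45  0.16 -1.07  2.28  1.23  0.57 -0.15]
0.13759807163967297 0.682676024121091 6.59267750823644e-14 [ 0.591 -0.139  0.272] [0.616 0.123 0.291] [ 0.53  0.19 -1.16  2.28  1.26  0.61 -0.17]
0.13725875119801945 0.6298420713111251 6.169587144159991e-14 [0.437 0.092 0.231] [0.654 0.094 0.278] [ 0.51  0.18 -1.14  2.28  1.25  0.6  -0.17]
0.1372296289806907 0.626748514013606 6.102093407042135e-14 [ 0.59  -0.102  0.284] [0.552 0.194 0.209] [ 0.51  0.18 -1.14  2.28  1.25  0.6  -0.17]
0.13611505666885293 0.7231425078568623 3.652940302794971e-14 [ 0.53  -0.086  0.
[... 544 characters left out ...]
24 6.18203573000559e-14 [ 0.581 -0.12   0.261] [0.623 0.208 0.245] [ 0.51  0.18 -1.14  2.28  1.25  0.6  -0.17]
0.13749754930867564 0.6650011955088438 6.516563135487283e-14 [ 0.51  -0.003  0.27 ] [0.672 0.072 0.222] [ 0.52  0.19 -1.16  2.28  1.26  0.61 -0.17]
0.1372736016472471 0.6318033704921777 6.209563363951465e-14 [ 0.555 -0.076  0.29 ] [0.663 0.208 0.26 ] [ 0.51  0.18 -1.14  2.28  1.25  0.6  -0.17]
0.13725517484232386 0.8324544426042991 6.15029226652072e-14 [0.48  0.054 0.277] [ 0.603 -0.028  0.223] [ 0.51  0.18 -1.14  2.28  1.25  0.6  -0.17]
0.13707967965808887 0.6080014310562836 5.859937249999603e-14 [ 0.568 -0.09   0.258] [0.55  0.29  0.243] [ 0.5   0.18 -1.13  2.28  1.25  0.6  -0.17]
```

```bash
cat > sim2.py <<'E'
import sys;sys.argv=["x","0"]
exec(open("search.py").read().split("res=[]")[0])
def show(n,r): print(n,"q",r[0].round(2),"m",round(r[2],2),"v",round(r[3],2),"e",round(r[4],4));return r[0],r[1]
E
python3 - <<'E'
exec(open("sim2.py").read())
q,P=q0,FK(q0)
q,P=show("retreat",seg(q,P,P[0]-P[1][:,1]*.06,P[1],3))
q,P=show("w1",seg(q,P,np.array([.47,.10,.27]),Rtool(-.11,0),7))
q,P=show("spin",seg(q,P,np.array([.55,.19,.24]),None,26,[0,-180,0]))
t,R=lidpose(BL,.0175,1)
q,P=show("pre",seg(q,P,t+[0,0,.07],R,8))
q,P=show("grasp",seg(q,P,t,R,5))
q,P=show("lift",seg(q,P,t+[-.0,0,.12],R,6))
q,P=show("mid",seg(q,P,np.array([.48,-.12,.22]),flip(Rtool(-.13,0)),10))
q,P=show("abovebox",seg(q,P,np.array([.494,-.379,.13]),flip(Rtool(-.13,0)),10))
q,P=show("place",seg(q,P,np.array([.494,-.379,.064]),flip(Rtool(-.13,0)),6))
q,P=show("up",seg(q,P,np.array([.494,-.379,.18]),flip(Rtool(-.13,0)),6))
q,P=show("m",seg(q,P,np.array([.52,-.08,.25]),flip(Rtool(-.11,0)),10))
q,P=show("m2",seg(q,P,np.array([.55,.25,.24]),flip(Rtool(-.11,0)),10))
t,R=lidpose(OL,.0175,1)
q,P=show("preO",seg(q,P,t+[0,0,.07],R,8))
q,P=show("graspO",seg(q,P,t,R,5))
q,P=show("lift",seg(q,P,t+[-.0,0,.12],R,6))
q,P=show("abovebox",seg(q,P,np.array([.473,-.076,.16]),flip(Rtool(.09,0)),12))
q,P=show("place",seg(q,P,np.array([.473,-.076,.064]),flip(Rtool(.09,0)),8))
E
```

```text
retreat q [ 0.46 -0.35 -0.95  2.32  0.08  0.53 -2.26] m 0.1 v 1.36 e 0.0
w1 q [ 0.41  0.02 -0.73  1.73  0.02  1.4  -2.  ] m 0.18 v 0.51 e 0.0
spin q [ 0.44  0.45 -1.2   1.54  0.44  1.44  0.67] m 0.27 v 0.41 e 0.0
pre q [ 0.85 -0.13 -1.37  2.22  0.52  0.5   0.5 ] m 0.1 v 0.49 e 0.0
grasp q [ 0.55  0.2  -1.19  2.28  1.27  0.62 -0.18] m 0.0 v 1.07 e 0.0
lift q [ 0.61 -0.23 -1.07  2.16  0.24  0.59  0.79] m 0.0 v 1.06 e 0.0
mid q [ 0.65  0.07 -0.52  1.78  0.04  1.3   1.56] m 0.27 v 0.64 e 0.0
abovebox q [ 0.86  0.41 -0.37  1.59  0.15  1.17  1.9 ] m 0.6 v 0.22 e 0.0
place q [ 0.85  0.47 -0.35  1.65  0.18  1.05  1.88] m 0.7 v 0.08 e 0.0
up q [ 0.87  0.37 -0.38  1.53  0.14  1.27  1.91] m 0.69 v 0.14 e 0.0
m q [ 0.56  0.13 -0.55  1.66  0.08  1.37  1.46] m 0.63 v 0.21 e 0.0
m2 q [ 0.03  0.35 -0.71  1.49  0.23  1.39  0.76] m 0.63 v 0.34 e 0.0
preO q [-0.25  0.16 -0.6   2.03  0.92  0.77 -0.02] m 0.39 v 0.71 e 0.0
graspO q [-0.32  0.28 -0.54  2.08  1.14  0.71 -0.26] m 0.34 v 0.19 e 0.0
lift q [-0.22  0.1  -0.63  1.97  0.79  0.83  0.13] m 0.35 v 0.27 e 0.0
abovebox q [ 0.33  0.07 -0.26  1.91  0.02  1.16  1.72] m 0.38 v 0.71 e 0.0
place q [ 0.32  0.19 -0.26  2.01  0.06  0.95  1.69] m 0.41 v 0.1 e 0.0
```

```bash
python3 - <<'E'
exec(open("sim2.py").read())
for w1,w2 in(([.47,.10,.27],[.55,.27,.24]),([.47,0.05,.27],[.50,.27,.26]),([.45,.1,.25],[.5,.30,.22])):
    q,P=q0,FK(q0)
    q,P=show("retreat",seg(q,P,P[0]-P[1][:,1]*.06,P[1],3))
    q,P=show("w1",seg(q,P,np.array(w1),Rtool(-.11,0),7))
    q,P=show("spin",seg(q,P,np.array(w2),None,26,[0,-180,0]))
    t,R=lidpose(OL,.0175,1)
    q,P=show("preO",seg(q,P,t+[0,0,.07],R,8))
    q,P=show("graspO",seg(q,P,t,R,5))
    q,P=show("lift",seg(q,P,t+[-.0,0,.12],R,6))
    q,P=show("abovebox",seg(q,P,np.array([.473,-.076,.16]),flip(Rtool(.09,0)),12))
    q,P=show("place",seg(q,P,np.array([.473,-.076,.064]),flip(Rtool(.09,0)),8))
    q,P=show("up",seg(q,P,np.array([.473,-.076,.18]),flip(Rtool(.09,0)),8))
    q,P=show("m2",seg(q,P,np.array([.54,.18,.24]),flip(Rtool(-.11,0)),10))
    t,R=lidpose(BL,.0175,1)
    q,P=show("pre",seg(q,P,t+[0,0,.07],R,8))
    q,P=show("grasp",seg(q,P,t,R,5))
    q,P=show("lift",seg(q,P,t+[-.0,0,.12],R,6))
    q,P=show("mid",seg(q,P,np.array([.48,-.12,.22]),flip(Rtool(-.13,0)),10))
    q,P=show("abovebox",seg(q,P,np.array([.494,-.379,.13]),flip(Rtool(-.13,0)),10))
E
```

```text
retreat q [ 0.46 -0.35 -0.95  2.32  0.08  0.53 -2.26] m 0.1 v 1.36 e 0.0
w1 q [ 0.41  0.02 -0.73  1.73  0.02  1.4  -2.  ] m 0.18 v 0.51 e 0.0
spin q [ 0.27  0.55 -1.23  1.46  0.53  1.49  0.5 ] m 0.24 v 0.38 e 0.0
preO q [ 0.13  0.27 -1.07  2.02  1.08  0.89 -0.13] m 0.24 v 0.57 e 0.0
graspO q [ 0.02  0.39 -0.96  2.08  1.29  0.87 -0.35] m 0.34 v 0.17 e 0.0
lift q [ 0.21  0.19 -1.13  1.97  0.93  0.92  0.02] m 0.34 v 0.24 e 0.0
abovebox q [ 1.01  0.15 -1.04  1.9   0.16  1.18  1.57] m 0.16 v 0.88 e 0.0
place q [ 0.91  0.3  -0.97  2.    0.32  0.99  1.44] m 0.42 v 0.11 e 0.0
up q [ 1.03  0.13 -1.05  1.87  0.14  1.22  1.6 ] m 0.42 v 0.13 e 0.0
m2 q [ 0.39  0.35 -1.04  1.57  0.32  1.4   0.78] m 0.39 v 0.39 e 0.0
pre q [ 0.56 -0.08 -1.1   2.22  0.62  0.53  0.41] m 0.2 v 0.67 e 0.0
grasp q [ 0.43  0.15 -1.05  2.28  1.22  0.57 -0.15] m 0.14 v 0.51 e 0.0
lift q [ 0.54 -0.21 -1.01  2.16  0.29  0.59  0.75] m 0.15 v 0.74 e 0.0
mid q [ 0.6   0.07 -0.47  1.78  0.04  1.3   1.57] m 0.27 v 0.66 e 0.0
abovebox q [ 0.82  0.4  -0.31  1.59  0.13  1.17  1.92] m 0.59 v 0.22 e 0.0
retreat q [ 0.46 -0.35 -0.95  
[... 1408 characters left out ...]
14  0.16 -1.05  1.97  0.9   0.9   0.04] m 0.36 v 0.25 e 0.0
abovebox q [ 0.85  0.12 -0.84  1.9   0.11  1.17  1.63] m 0.34 v 0.83 e 0.0
place q [ 0.78  0.25 -0.8   2.01  0.24  0.97  1.52] m 0.41 v 0.1 e 0.0
up q [ 0.86  0.09 -0.85  1.87  0.09  1.21  1.65] m 0.43 v 0.13 e 0.0
m2 q [ 0.32  0.31 -0.93  1.57  0.26  1.38  0.83] m 0.54 v 0.35 e 0.0
pre q [ 0.42 -0.08 -0.96  2.22  0.64  0.53  0.4 ] m 0.2 v 0.71 e 0.0
grasp q [ 0.33  0.12 -0.93  2.29  1.18  0.54 -0.12] m 0.13 v 0.43 e 0.0
lift q [ 0.43 -0.19 -0.92  2.16  0.35  0.6   0.69] m 0.15 v 0.62 e 0.0
mid q [ 0.52  0.07 -0.38  1.79  0.03  1.3   1.58] m 0.27 v 0.72 e 0.0
abovebox q [ 0.76  0.4  -0.23  1.59  0.09  1.17  1.95] m 0.59 v 0.22 e 0.0
```

With the jaws flipped (half turn), the model shows comfortable postures, and taking the orange lid first is best. Retreating first.

Request:
{"name": "arm_command", "arguments": {
  "targets": [
    [[0,-0.01,0,0,0,0],[0,-0.01,0,0,0,0],[0,-0.01,0,0,0,0],[0,-0.01,0,0,0,0],[0,-0.01,0,0,0,0],[0,-0.01,0,0,0,0],[0,0,0,0,0,0]]
  ]
}}

```text
time: 4.52
ee_pos: [0.4653, 0.1467, 0.1505]
eef_rot: [0.308, -0.344, 0.658, -0.595]
ft_force: [-0.1, 0.5, -0.2]
width: 0.0437
```

```bash
python3 - <<'E'
from plan import *
s=readout.read_state();print(s["time"],s["joint_positions"].round(2))
plan(np.array([.47,.05,.27]),Rtool(-.11,0),8)
E
```

```text
4.5167 [ 0.47 -0.35 -1.01  2.32  0.14  0.52 -2.36]
from [0.4653 0.1467 0.1505] dist 0.1538 rot [-34.97   0.33  -0.37] min rows 4.9
[[0.012, -0.011, 0.01, -4.4, 0.0, 0.0], [0.012, -0.012, 0.009, -4.4, 0.0, -0.1], [0.012, -0.013, 0.009, -4.4, 0.1, 0.0], [0.012, -0.013, 0.007, -4.4, 0.0, -0.1], [0.012, -0.014, 0.006, -4.3, 0.1, 0.0], [0.011, -0.014, 0.005, -4.4, 0.0, -0.1], [0.012, -0.014, 0.004, -4.3, 0.1, 0.0], [0.0123, -0.0153, 0.0034, -4.4, 0.0, -0.1]]
end err [0. 0. 0.]
```

```bash
python3 - <<'E'
exec(open("sim2.py").read())
for w1,w2 in(([.47,.05,.27],[.53,.27,.25]),([.47,0.0,.27],[.53,.27,.25]),([.47,0.05,.27],[.48,.27,.24])):
    q,P=q0,FK(q0)
    q,P=show("w1",seg(q,P,np.array(w1),Rtool(-.11,0),8))
    q,P=show("spin",seg(q,P,np.array(w1),None,26,[0,-180,0]))
    q,P=show("w2",seg(q,P,np.array(w2),flip(Rtool(-.11,0)),7))
    t,R=lidpose(OL,.0175,1)
    q,P=show("preO",seg(q,P,t+[0,0,.07],R,8))
    q,P=show("graspO",seg(q,P,t,R,5))
    q,P=show("lift",seg(q,P,t+[-.0,0,.12],R,6))
    q,P=show("abovebox",seg(q,P,np.array([.473,-.076,.16]),flip(Rtool(.09,0)),12))
E
```

```text
w1 q [ 0.41 -0.01 -0.61  1.75  0.01  1.4  -1.88] m 0.16 v 0.62 e 0.0
spin q [ 0.49 -0.   -0.69  1.75  0.01  1.4   1.26] m 0.49 v 0.46 e 0.0
w2 q [ 0.06  0.34 -0.81  1.49  0.26  1.41  0.69] m 0.53 v 0.38 e 0.0
preO q [-0.19  0.17 -0.68  2.03  0.94  0.79 -0.04] m 0.39 v 0.69 e 0.0
graspO q [-0.26  0.29 -0.62  2.08  1.17  0.73 -0.28] m 0.34 v 0.19 e 0.0
lift q [-0.14  0.1  -0.71  1.97  0.8   0.84  0.11] m 0.35 v 0.27 e 0.0
abovebox q [ 0.42  0.08 -0.36  1.91  0.03  1.16  1.71] m 0.38 v 0.73 e 0.0
w1 q [ 0.42 -0.02 -0.51  1.76  0.    1.4  -1.76] m 0.15 v 0.72 e 0.0
spin q [ 0.48 -0.01 -0.57  1.75  0.    1.4   1.37] m 0.48 v 0.46 e 0.0
w2 q [ 0.02  0.33 -0.75  1.49  0.23  1.41  0.72] m 0.51 v 0.43 e 0.0
preO q [-0.23  0.17 -0.63  2.03  0.93  0.78 -0.03] m 0.39 v 0.7 e 0.0
graspO q [-0.3   0.28 -0.57  2.08  1.15  0.72 -0.27] m 0.34 v 0.19 e 0.0
lift q [-0.19  0.1  -0.66  1.97  0.79  0.83  0.12] m 0.35 v 0.27 e 0.0
abovebox q [ 0.36  0.07 -0.29  1.91  0.02  1.16  1.72] m 0.38 v 0.72 e 0.0
w1 q [ 0.41 -0.01 -0.61  1.75  0.01  1.4  -1.88] m 0.16 v 0.62 e 0.0
spin q [ 0.49 -0.   -0.69  1.75  0.01  1.4   1.26] m 0.49 v 0.46 e 0.0
w2 q [ 0.11  0.24 -0.85  1.62  0.2   1.37  0.69] m 0.51 v 0.36 e 0.0
preO q [-0.16  0.18 -0.71  2.03  0.95  0.79 -0.04] m 0.39 v 0.66 e 0.0
graspO q [-0.23  0.3  -0.64  2.08  1.18  0.74 -0.28] m 0.34 v 0.19 e 0.0
lift q [-0.11  0.11 -0.75  1.97  0.81  0.84  0.11] m 0.35 v 0.27 e 0.0
abovebox q [ 0.45  0.08 -0.39  1.91  0.04  1.16  1.7 ] m 0.38 v 0.74 e 0.0
```

Request:
{"name": "arm_command", "arguments": {
  "targets": [
    [[0.012,-0.011,0.01,-4.4,0,0],[0.012,-0.012,0.009,-4.4,0,-0.1],[0.012,-0.013,0.009,-4.4,0.1,0],[0.012,-0.013,0.007,-4.4,0,-0.1],[0.012,-0.014,0.006,-4.3,0.1,0],[0.011,-0.014,0.005,-4.4,0,-0.1],[0.012,-0.014,0.004,-4.3,0.1,0],[0.012,-0.015,0.003,-4.4,0,-0.1]]
  ]
}}

```text
time: 5.18
ee_pos: [0.4703, 0.0488, 0.2687]
eef_rot: [-0.474, 0.528, -0.526, 0.469]
ft_force: [0.4, -0.4, -0.3]
width: 0.0433
```

Good. Now the half turn.

Request:
{"name": "arm_command", "arguments": {
  "targets": [
    [[0,0,0,0,-7,0],[0,0,0,0,-7,0],[0,0,0,0,-7,0],[0,0,0,0,-7,0],[0,0,0,0,-7,0],[0,0,0,0,-7,0],[0,0,0,0,-7,0],[0,0,0,0,-7,0],[0,0,0,0,-7,0],[0,0,0,0,-7,0],[0,0,0,0,-7,0],[0,0,0,0,-7,0]]
  ]
}}

```text
time: 6.18
ee_pos: [0.4702, 0.0495, 0.2676]
eef_rot: [0.704, -0.075, 0.073, -0.702]
ft_force: [-0.2, 0.2, 0.1]
width: 0.0432
```

Request:
{"name": "arm_command", "arguments": {
  "targets": [
    [[0,0,0,0,-7,0],[0,0,0,0,-7,0],[0,0,0,0,-7,0],[0,0,0,0,-7,0],[0,0,0,0,-7,0],[0,0,0,0,-7,0],[0,0,0,0,-7,0],[0,0,0,0,-7,0],[0,0,0,0,-7,0],[0,0,0,0,-7,0],[0,0,0,0,-7,0],[0,0,0,0,-7,0]]
  ]
}}

```text
time: 7.18
ee_pos: [0.4702, 0.0495, 0.2676]
eef_rot: [-0.572, -0.414, 0.417, 0.572]
ft_force: [-0.3, -0.0, -0.1]
width: 0.0435
```

```bash
python3 - <<'E'
exec(open("sim2.py").read())
from plan import plan
print(s["time"],q0.round(2),s["ee_pos"])
plan(np.array([.53,.27,.25]),flip(Rtool(-.11,0)),8)
E
```

```text
7.1833 [ 0.44  0.01 -0.63  1.74  0.01  1.4   1.06] [0.47023854 0.04953625 0.26757071]
from [0.4702 0.0495 0.2676] dist 0.2291 rot [ -0.18 -11.7   -0.16] min rows 5.5
[[0.029, 0.002, 0.001, 0.0, -1.5, 0.0], [0.028, 0.002, 0.001, 0.0, -1.5, 0.0], [0.029, 0.002, 0.0, 0.0, -1.5, 0.0], [0.028, 0.002, -0.001, 0.0, -1.4, 0.0], [0.029, 0.003, -0.001, 0.0, -1.5, 0.0], [0.028, 0.002, -0.003, -0.1, -1.4, 0.0], [0.029, 0.002, -0.003, 0.0, -1.5, -0.1], [0.0279, 0.002, -0.0033, -0.1, -1.4, 0.0]]
end err [-0. -0. -0.]
```

Request:
{"name": "arm_command", "arguments": {
  "targets": [
    [[0.029,0.002,0.001,0,-1.5,0],[0.028,0.002,0.001,0,-1.5,0],[0.029,0.002,0,0,-1.5,0],[0.028,0.002,-0.001,0,-1.4,0],[0.029,0.003,-0.001,0,-1.5,0],[0.028,0.002,-0.003,-0.1,-1.4,0],[0.029,0.002,-0.003,0,-1.5,-0.1],[0.028,0.002,-0.003,-0.1,-1.4,0]]
  ]
}}

```text
time: 7.85
ee_pos: [0.531, 0.271, 0.2494]
eef_rot: [-0.528, -0.47, 0.471, 0.528]
ft_force: [0.4, -0.3, 0.1]
width: 0.0436
```

```bash
python3 - <<'E'
from fitw import *
p=wfit("w3","orange_lid",lid(.10),(20,150,200,140),[0,1,2,3],[.01,.01,.01,.1],"orange")
p=wfit("w3","orange_lid",lid(.10),(20,150,200,140),[0,1,3],[.01,.01,.1],"orange")
exec(open("sim2.py").read())
from plan import plan
print(s["time"],q0.round(2),s["ee_pos"])
OL=[.5503,.2860,.0548,-.110,A]
t,R=lidpose(OL,.0175,1)
plan(t+[0,0,.07],R,9)
q,P=q0,(s["ee_pos"],Ro.from_quat(s["eef_rot"]).as_matrix())
q,P=show("preO",seg(q,P,t+[0,0,.07],R,9))
E
```

```text
w3 orange_lid [ 0.5513  0.2867  0.0533 -0.1093  0.6109] 0.0088
w3 orange_lid [ 0.5505  0.2856  0.0553 -0.1151  0.6109] 0.0153
7.85 [ 0.07  0.35 -0.79  1.47  0.25  1.42  0.73] [0.53099813 0.27100998 0.24937545]
from [0.531  0.271  0.2494] dist 0.1118 rot [-35.04  -0.31  -0.12] min rows 4.9
[[0.002, 0.012, -0.001, -3.9, 0.0, 0.0], [0.002, 0.013, 0.0, -3.9, 0.0, 0.0], [0.002, 0.012, 0.001, -3.9, 0.0, 0.0], [0.002, 0.012, 0.002, -3.9, 0.0, 0.0], [0.002, 0.012, 0.002, -3.9, -0.1, 0.0], [0.001, 0.012, 0.003, -3.9, 0.0, 0.0], [0.002, 0.011, 0.005, -3.9, -0.1, -0.1], [0.002, 0.012, 0.004, -3.9, 0.0, 0.0], [0.0021, 0.0105, 0.006, -3.8, -0.1, -0.1]]
end err [ 0. -0. -0.]
preO q [-0.2   0.17 -0.67  2.03  0.94  0.78 -0.03] m 0.39 v 0.62 e 0.0
```

Request:
{"name": "arm_command", "arguments": {
  "targets": [
    [[0.002,0.012,-0.001,-3.9,0,0],[0.002,0.013,0,-3.9,0,0],[0.002,0.012,0.001,-3.9,0,0],[0.002,0.012,0.002,-3.9,0,0],[0.002,0.012,0.002,-3.9,-0.1,0],[0.001,0.012,0.003,-3.9,0,0],[0.002,0.011,0.005,-3.9,-0.1,-0.1],[0.002,0.012,0.004,-3.9,0,0],[0.002,0.011,0.006,-3.8,-0.1,-0.1],[0,0,0,0,0,0],[0,0,0,0,0,0],[0,0,0,0,0,0]]
  ]
}}

```text
time: 8.85
ee_pos: [0.5405, 0.2857, 0.1398]
eef_rot: [0.66, 0.592, -0.309, -0.344]
ft_force: [0.1, 0.2, 0.8]
width: 0.0435
```

```bash
python3 snap.py w5; python3 - <<'E'
from plan import *
from sol import *
OL=[.5503,.2860,.0548,-.110,A]
t,R=lidpose(OL,.0175,1)
plan(t,R,6)
E
```

```text
8.85 [0.5405 0.2857 0.1398] [0.1 0.2 0.8] 0.04345451194824528 [-0.14  0.18 -0.74  2.02  0.9   0.82  0.03] 0.013
from [0.5409 0.2856 0.1401] dist 0.071 rot [-0.08  0.01  0.04] min rows 1.7
[[0.0, 0.01, 0.007, 0.0, 0.0, 0.0], [0.0, 0.009, 0.007, 0.0, 0.0, 0.0], [0.001, 0.01, 0.007, 0.0, 0.0, 0.0], [0.0, 0.01, 0.006, 0.0, 0.0, 0.0], [0.0, 0.009, 0.007, 0.0, 0.0, 0.0], [0.0004, 0.0098, 0.0072, -0.1, 0.0, 0.0]]
end err [0. 0. 0.]
```

View pics/w5.png

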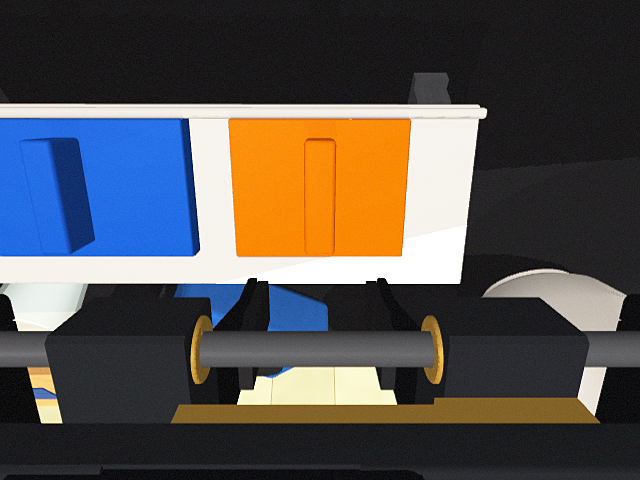

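The orange bar sits at col 320 against a finger centre of about 317, well aligned. The camera is now turned round, so a fit here shows its side bias.

```bash
python3 - <<'E'
from fitw import *
p=wfit("w5","orange_lid",lid(.10),(215,110,210,155),[0,1,2,3],[.01,.01,.01,.1],"orange")
p=wfit("w5","orange_lid",lid(.10),(215,110,210,155),[0,1,3],[.01,.01,.1],"orange")
P=pickle.load(open("poses.pkl","rb"))
p=wfit("w5","orange_lid",lid(.10),(215,110,210,155),[0,1,2,3,4],[.01,.01,.01,.1,.05],"orange")
E
```

```text
w5 orange_lid [ 0.5511  0.2848  0.0552 -0.1094  0.6109] 0.0059
w5 orange_lid [ 0.5509  0.2849  0.0553 -0.11    0.6109] 0.0063
w5 orange_lid [ 0.5511  0.2849  0.0552 -0.1096  0.613 ] 0.0059
```

Both camera orientations agree (y ≈ 0.285), so it is the fixed cameras that are off by about 2.5 mm. I'll use the wrist values and descend.

```bash
python3 - <<'E'
from plan import *
from sol import *
OL=[.551,.2851,.0552,-.1095,A]
t,R=lidpose(OL,.0175,1)
print(t);plan(t,R,7)
E
```

```text
[0.54102253 0.28619692 0.06953516]
from [0.5409 0.2856 0.1401] dist 0.0706 rot [-0.08 -0.01  0.03] min rows 1.7
[[0.0, 0.008, 0.006, 0.0, 0.0, 0.0], [0.0, 0.009, 0.006, 0.0, 0.0, 0.0], [0.0, 0.008, 0.005, 0.0, 0.0, 0.0], [0.0, 0.008, 0.006, 0.0, 0.0, 0.0], [0.0, 0.008, 0.006, 0.0, 0.0, 0.0], [0.0, 0.009, 0.006, 0.0, 0.0, 0.0], [0.0005, 0.0079, 0.0053, -0.1, 0.0, 0.0]]
end err [ 0.     -0.      0.0001]
```

Request:
{"name": "arm_command", "arguments": {
  "targets": [
    [[0,0.008,0.006,0,0,0],[0,0.009,0.006,0,0,0],[0,0.008,0.005,0,0,0],[0,0.008,0.006,0,0,0],[0,0.008,0.006,0,0,0],[0,0.009,0.006,0,0,0],[0.001,0.006,0.004,0,0,0],[0,0,0,0,0,0],[0,0,0,0,0,0],[0,0,0,0,0,0]]
  ]
}}

```text
time: 9.73
ee_pos: [0.5406, 0.2867, 0.0713]
eef_rot: [0.66, 0.592, -0.309, -0.344]
ft_force: [0.2, -0.7, -0.1]
width: 0.0438
```

```bash
python3 snap.py w6; python3 - <<'E'
from plan import *
from sol import *
OL=[.551,.2851,.0552,-.1095,A]
t,R=lidpose(OL,.0175,1)
plan(t,R,1)
E
```

```text
9.7333 [0.5406 0.2867 0.0713] [ 0.2 -0.7 -0.1] 0.043785034110411084 [-0.2   0.3  -0.69  2.07  1.1   0.77 -0.18] 0.009
from [0.5405 0.2867 0.0713] dist 0.002 rot [-0.01  0.08  0.03] min rows 0.0
[[-0.0005, 0.0018, 0.0006, 0.0, 0.1, 0.0]]
end err [-0. -0. -0.]
```

View pics/w6.png

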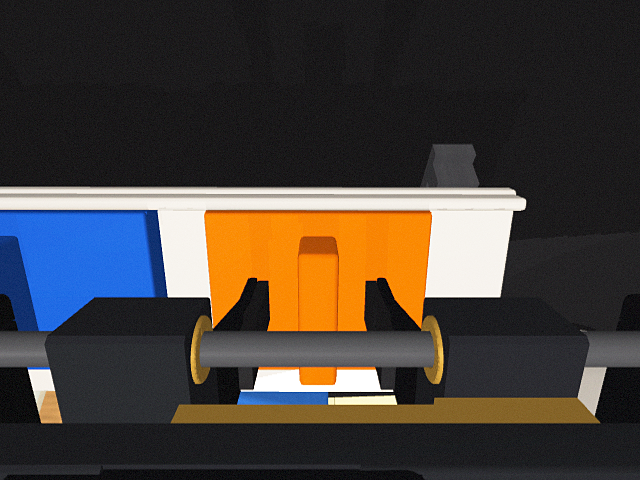

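The bar (col 318) is centred between the fingers. A final 1.5 mm, then close.

Request:
{"name": "arm_command", "arguments": {
  "targets": [
    [[0,0.0015,0,0,0,0],[0,0,0,0,0,0],[0,0,0,0,0,0],[0,0,0,0,0,0],[0,0,0,0,0,0],[0,0,0,0,0,0]]
  ],
  "hand": 0.0,
  "grip_force": 30
}}

```text
time: 10.28
ee_pos: [0.5408, 0.2865, 0.0693]
eef_rot: [0.66, 0.592, -0.309, -0.344]
ft_force: [-0.5, -0.6, 1.5]
width: 0.0158
```

```bash
python3 - <<'E'
exec(open("sim2.py").read())
print(s["time"],s["ee_pos"],s["width"],s["ft_force"].round(1))
q,P=q0,(s["ee_pos"],Ro.from_quat(s["eef_rot"]).as_matrix())
t=s["ee_pos"];R=P[1]
q,P=show("lift",seg(q,P,t+[-.01,0,.10],R,6))
q,P=show("abovebox",seg(q,P,np.array([.473,-.077,.15]),flip(Rtool(.0915,0)),16))
E
```

```text
10.2833 [0.54084243 0.28648994 0.0692769 ] 0.015771306060095948 [-0.5 -0.6  1.5]
lift q [-0.11  0.12 -0.76  2.01  0.85  0.82  0.05] m 0.35 v 0.22 e 0.0
abovebox q [ 0.47  0.09 -0.42  1.92  0.04  1.14  1.7 ] m 0.35 v 0.59 e 0.0
```

Request:
{"name": "arm_command", "arguments": {
  "targets": [
    [[0,-0.005,0,0,0,0],[0,-0.012,0,0,0,0],[0,-0.015,0,0,0,0],[0,-0.016,-0.011,0,0,0],[0,-0.016,-0.011,0,0,0],[0,-0.016,-0.011,0,0,0],[0,-0.016,-0.011,0,0,0],[0,-0.008,-0.006,0,0,0]]
  ]
}}

```text
time: 10.95
ee_pos: [0.5223, 0.2894, 0.1857]
eef_rot: [0.66, 0.593, -0.308, -0.343]
ft_force: [0.2, 0.6, -0.9]
width: 0.0158
```

```bash
python3 - <<'E'
exec(open("sim2.py").read())
from plan import plan
print(s["time"],s["ee_pos"],s["width"],s["ft_force"].round(1))
q,P=q0,(s["ee_pos"],Ro.from_quat(s["eef_rot"]).as_matrix())
T=np.array([.473,-.077,.13]);RT=flip(Rtool(.0915,0))
q,P=show("abovebox",seg(q,P,T,RT,16))
M=(s["ee_pos"]+T)/2+[0.01,0,.025]
R0=Ro.from_quat(s["eef_rot"]).as_matrix()
RM=R0@Ro.from_rotvec(Ro.from_matrix(R0.T@RT).as_rotvec()/2).as_matrix()
st=plan(M,RM,9);plan(T,RT,9,st)
E
```

```text
10.95 [0.52228043 0.28935506 0.18568037] 0.015849554030996915 [ 0.2  0.6 -0.9]
abovebox q [ 0.42  0.11 -0.37  1.94  0.05  1.1   1.7 ] m 0.34 v 0.56 e 0.0
from [0.5223 0.2894 0.1857] dist 0.1838 rot [17.47 -5.5  -1.73] min rows 4.4
[[-0.02, 0.001, 0.0, 1.9, -0.6, -0.2], [-0.021, 0.0, 0.0, 1.9, -0.6, -0.2], [-0.02, 0.0, 0.0, 2.0, -0.6, -0.2], [-0.021, 0.001, 0.0, 1.9, -0.6, -0.2], [-0.02, 0.0, 0.001, 2.0, -0.6, -0.2], [-0.02, 0.0, 0.0, 1.9, -0.6, -0.2], [-0.021, 0.001, 0.001, 2.0, -0.6, -0.2], [-0.02, 0.0, 0.001, 1.9, -0.6, -0.2], [-0.0206, 0.0, 0.0018, 2.0, -0.7, -0.1]]
end err [ 0.  0. -0.]
from [0.5077 0.1062 0.1828] dist 0.1938 rot [17.44 -5.49 -1.76] min rows 4.6
[[-0.02, 0.005, 0.005, 1.9, -0.6, -0.2], [-0.021, 0.005, 0.006, 1.9, -0.6, -0.2], [-0.02, 0.005, 0.005, 1.9, -0.6, -0.2], [-0.02, 0.005, 0.006, 2.0, -0.6, -0.2], [-0.02, 0.005, 0.005, 1.9, -0.6, -0.2], [-0.02, 0.005, 0.006, 2.0, -0.6, -0.2], [-0.02, 0.006, 0.006, 1.9, -0.6, -0.2], [-0.02, 0.006, 0.005, 2.0, -0.6, -0.2], [-0.0202, 0.0053, 0.006, 1.9, -0.7, -0.2]]
end err [-0. -0. -0.]
```

Request:
{"name": "arm_command", "arguments": {
  "targets": [
    [[-0.02,0.001,0,1.9,-0.6,-0.2],[-0.021,0,0,1.9,-0.6,-0.2],[-0.02,0,0,2.0,-0.6,-0.2],[-0.021,0.001,0,1.9,-0.6,-0.2],[-0.02,0,0.001,2.0,-0.6,-0.2],[-0.02,0,0,1.9,-0.6,-0.2],[-0.021,0.001,0.001,2.0,-0.6,-0.2],[-0.02,0,0.001,1.9,-0.6,-0.2],[-0.021,0,0.002,2.0,-0.7,-0.1]]
  ]
}}

```text
time: 11.7
ee_pos: [0.5068, 0.1045, 0.1807]
eef_rot: [0.575, 0.564, -0.422, -0.416]
ft_force: [-0.3, -0.5, -0.4]
width: 0.0156
```

Request:
{"name": "arm_command", "arguments": {
  "targets": [
    [[-0.02,0.005,0.005,1.9,-0.6,-0.2],[-0.021,0.005,0.006,1.9,-0.6,-0.2],[-0.02,0.005,0.005,1.9,-0.6,-0.2],[-0.02,0.005,0.006,2.0,-0.6,-0.2],[-0.02,0.005,0.005,1.9,-0.6,-0.2],[-0.02,0.005,0.006,2.0,-0.6,-0.2],[-0.02,0.006,0.006,1.9,-0.6,-0.2],[-0.02,0.006,0.005,2.0,-0.6,-0.2],[-0.02,0.005,0.006,1.9,-0.7,-0.2],[0,0,0,0,0,0],[0,0,0,0,0,0]]
  ]
}}

```text
time: 12.62
ee_pos: [0.4721, -0.0785, 0.1277]
eef_rot: [-0.477, -0.521, 0.522, 0.478]
ft_force: [-0.3, 0.9, -1.8]
width: 0.0157
```

```bash
python3 snap.py w7; python3 - <<'E'
from bench import vision
import pickle,cv2,numpy as np
S=vision.camera("scene");D=vision.camera("side");pickle.dump((S,D),open("f7.pkl","wb"))
a=cv2.resize(S["pixels"][170:310,220:380],None,fx=4,fy=4,interpolation=cv2.INTER_CUBIC)
cv2.imwrite("pics/s7.png",a)
b=cv2.resize(D["pixels"][170:310,270:400],None,fx=4,fy=4,interpolation=cv2.INTER_CUBIC);cv2.imwrite("pics/d7.png",b)
from plan import *
plan(np.array([.473,-.077,.13]),Rtool(.0915,0)@np.diag([-1,1,-1]),1)
E
```

```text
12.6167 [ 0.4721 -0.0785  0.1277] [-0.3  0.9 -1.8] 0.015693689275072177 [ 0.34  0.11 -0.29  1.94  0.03  1.1   1.7 ] 0.032
from [ 0.4725 -0.0769  0.1284] dist 0.0017 rot [-0.02  0.04  0.01] min rows 0.0
[[-0.0002, -0.0016, -0.0005, 0.0, 0.0, 0.0]]
end err [-0. -0. -0.]
```

View pics/w7.png

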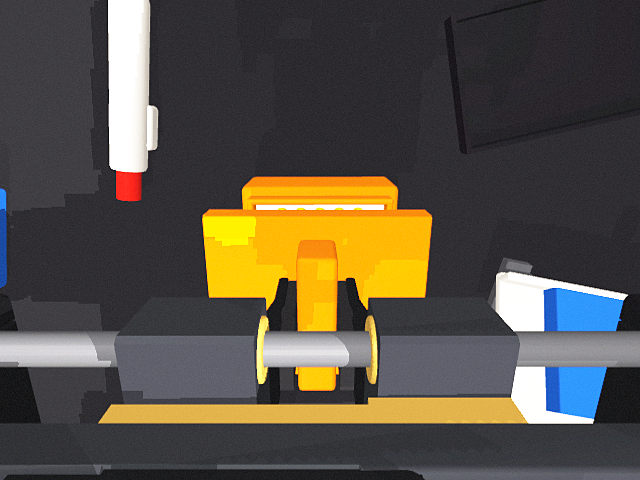

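View pics/s7.png

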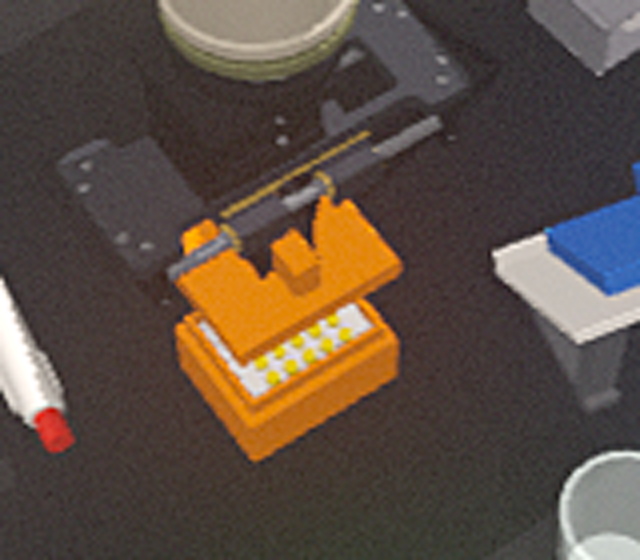

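View pics/d7.png

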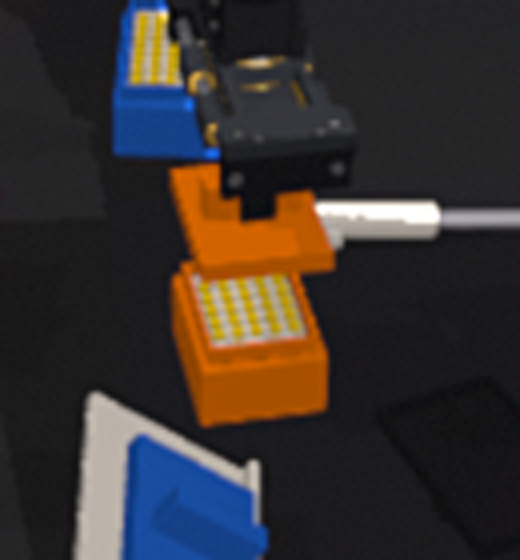

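The lid is held over the box: the lid's near edge is at cols 203–432 (row ~212) and the box behind it at 242–398. Next I'll compare the predicted lid corners with the picture to get the in-hand offset.

```bash
python3 - <<'E'
from h import *
c,s=pickle.load(open("w7.pkl","rb"));C=cam_from(c,s)
R=Ro.from_quat(s["eef_rot"]).as_matrix();t=s["ee_pos"]
f=lambda p:proj(C,t+R@np.array(p)).round(1)
# tool coords: lid underside at y=+17(ish), plate top y=+3
for y in(.003,.017):
    print(y,f([-.05,y,.04]),f([.05,y,.04]))
print("bar top",f([-.008,-.022,.03]),f([.008,-.022,.03]))
P=[.4728,-.0771,0,.0915]
Rb=Ro.from_euler("z",P[3]).as_matrix()
for z,hx,hy in((.045,.04,.05),(.057,.0345,.0445),(0,.04,.05)):
    print("box",z,*[proj(C,np.array(P[:3])+Rb@[-hx,sy*hy,z]).round(1) for sy in(1,-1)])
im=c["pixels"];a=cv2.resize(im[165:300,190:445],None,fx=3,fy=3,interpolation=cv2.INTER_CUBIC);cv2.imwrite("pics/w7c.png",a)
E
```

```text
0.003 [[203.1 215.9]] [[434.1 215.9]]
0.017 [[211.4 208.6]] [[425.5 208.6]]
bar top [[297.9 257.6]] [[340.1 257.6]]
box 0.045 [[399.2 186.2]] [[240.1 186.6]]
box 0.057 [[393.6 198.7]] [[246.1 199.1]]
box 0 [[386.8 175.9]] [[251.4 176.2]]
```

View pics/w7c.png

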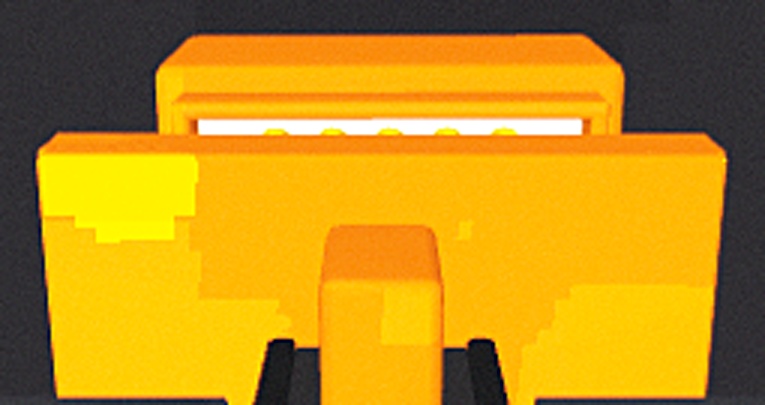

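The in-hand offset is under 1 mm and the box is at about (0.4733, −0.077). I'll descend to just above the rim.

```bash
python3 - <<'E'
from plan import *
R=Rtool(.0915,0)@np.diag([-1,1,-1])
st=plan(np.array([.4733,-.077,.079]),R,5)
E
```

```text
from [ 0.4725 -0.0769  0.1284] dist 0.0494 rot [-0.02  0.04  0.01] min rows 1.2
[[0.0, 0.01, 0.0, 0.0, 0.0, 0.0], [0.0, 0.01, 0.0, 0.0, 0.0, 0.0], [0.0, 0.01, 0.0, 0.0, 0.0, 0.0], [0.0, 0.01, -0.001, 0.0, 0.0, 0.0], [-0.0002, 0.0094, 0.0002, 0.0, 0.0, 0.0]]
end err [-0. -0. -0.]
```

Request:
{"name": "arm_command", "arguments": {
  "targets": [
    [[0,0.01,0,0,0,0],[0,0.01,0,0,0,0],[0,0.01,0,0,0,0],[0,0.01,-0.001,0,0,0],[0,0.009,0,0,0,0],[0,0,0,0,0,0],[0,0,0,0,0,0],[0,0,0,0,0,0]]
  ]
}}

```text
time: 13.43
ee_pos: [0.4735, -0.078, 0.0792]
eef_rot: [-0.477, -0.522, 0.522, 0.477]
ft_force: [0.8, -0.1, -0.8]
width: 0.0153
```

```bash
python3 snap.py w8; python3 - <<'E'
from bench import vision
import pickle,cv2,numpy as np
S=vision.camera("scene");D=vision.camera("side");pickle.dump((S,D),open("f8.pkl","wb"))
a=cv2.resize(S["pixels"][200:300,240:340],None,fx=4,fy=4,interpolation=cv2.INTER_CUBIC)
b=cv2.resize(D["pixels"][200:300,290:390],None,fx=4,fy=4,interpolation=cv2.INTER_CUBIC);cv2.imwrite("pics/sd8.png",np.hstack([a,b]))
from plan import *
plan(np.array([.4733,-.077,.064]),Rtool(.0915,0)@np.diag([-1,1,-1]),1)
E
```

```text
13.4333 [ 0.4735 -0.078   0.0792] [ 0.8 -0.1 -0.8] 0.015278827755279245 [ 0.34  0.17 -0.29  1.99  0.06  0.99  1.68] 0.008
from [ 0.4737 -0.0781  0.0795] dist 0.0156 rot [-0.02 -0.04 -0.02] min rows 0.4
[[0.0011, 0.0155, 0.0003, 0.0, 0.0, 0.0]]
end err [-0. -0.  0.]
```

View pics/w8.png

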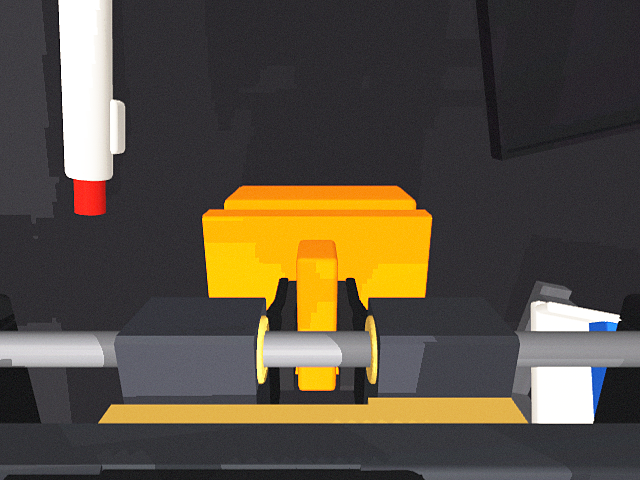

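View pics/sd8.png

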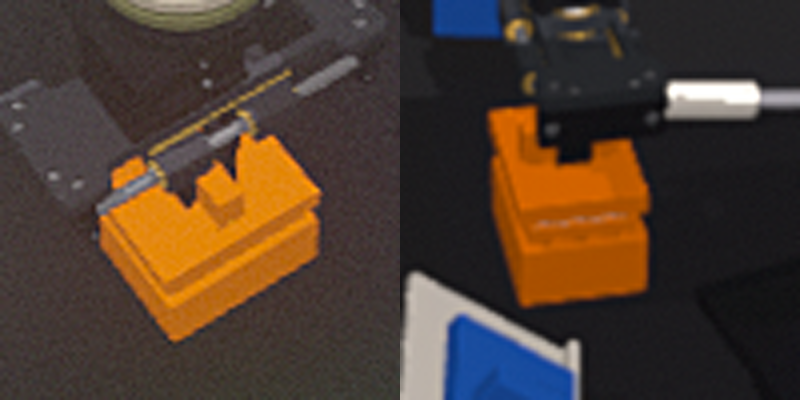

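In the wrist view the lid centre is at 317.2 and the box centre at 320, so the box is about 1.4 mm towards tool +x. I'll correct that, then lower.

Request:
{"name": "arm_command", "arguments": {
  "targets": [
    [[0.0014,0,0,0,0,0],[0,0,0,0,0,0],[0,0.003,0,0,0,0],[0,0.003,0,0,0,0],[0,0.003,0,0,0,0],[0,0,0,0,0,0]]
  ]
}}

```text
time: 14.08
ee_pos: [0.4727, -0.0766, 0.0692]
eef_rot: [-0.476, -0.522, 0.523, 0.477]
ft_force: [0.6, 0.5, -1.1]
width: 0.0158
```

The skirt has slipped over the rim without force. Continuing to full seat.

Request:
{"name": "arm_command", "arguments": {
  "targets": [
    [[0,0.002,0,0,0,0],[0,0.002,0,0,0,0],[0,0.001,0,0,0,0],[0,0.001,0,0,0,0],[0,0,0,0,0,0],[0,0,0,0,0,0]]
  ]
}}

```text
time: 14.58
ee_pos: [0.4732, -0.0766, 0.064]
eef_rot: [-0.476, -0.522, 0.523, 0.477]
ft_force: [-0.1, -0.1, -0.5]
width: 0.016
```

Request:
{"name": "arm_command", "arguments": {
  "targets": [
    [[0,0.001,0,0,0,0],[0,0.001,0,0,0,0],[0,0,0,0,0,0]]
  ]
}}

```text
time: 14.83
ee_pos: [0.4733, -0.0766, 0.0627]
eef_rot: [-0.477, -0.522, 0.523, 0.477]
ft_force: [-2.3, 0.2, 7.9]
width: 0.0157
```

Request:
{"name": "arm_command", "arguments": {
  "targets": [
    [[0,0.001,0,0,0,0],[0,0,0,0,0,0],[0,0,0,0,0,0]]
  ]
}}

```text
time: 15.08
ee_pos: [0.4734, -0.0766, 0.0626]
eef_rot: [-0.477, -0.522, 0.523, 0.477]
ft_force: [-9.1, 1.7, 19.7]
width: 0.0157
```

Request:
{"name": "arm_command", "arguments": {
  "targets": [
    [[0,-0.0015,0,0,0,0],[0,0,0,0,0,0],[0,0,0,0,0,0],[0,0,0,0,0,0]]
  ],
  "hand": 0.45
}}

```text
time: 15.42
ee_pos: [0.4731, -0.0766, 0.0624]
eef_rot: [-0.476, -0.522, 0.523, 0.477]
ft_force: [-0.3, 0.3, -0.3]
width: 0.0339
```

Released, force zero. Rising and checking.

Request:
{"name": "arm_command", "arguments": {
  "targets": [
    [[0,-0.005,0,0,0,0],[0,-0.015,0,0,0,0],[0,-0.025,0,0,0,0],[0,-0.025,0,0,0,0],[0,-0.025,0,0,0,0],[0,-0.025,0,0,0,0]]
  ]
}}

```text
time: 15.92
ee_pos: [0.4731, -0.0765, 0.184]
eef_rot: [-0.476, -0.522, 0.523, 0.477]
ft_force: [0.5, -0.3, -0.7]
width: 0.0391
```

```bash
python3 - <<'E'
from bench import vision
import pickle,cv2,numpy as np
S=vision.camera("scene");D=vision.camera("side");pickle.dump((S,D),open("f9.pkl","wb"))
a=cv2.resize(S["pixels"][200:300,240:340],None,fx=4,fy=4,interpolation=cv2.INTER_CUBIC)
b=cv2.resize(D["pixels"][200:300,290:390],None,fx=4,fy=4,interpolation=cv2.INTER_CUBIC);cv2.imwrite("pics/sd9.png",np.hstack([a,b]))
exec(open("sim2.py").read())
from plan import plan
print(s["time"],q0.round(2),s["ee_pos"])
W=np.array([.54,.18,.22])
plan(W,flip(Rtool(-.11,0)),9)
q,P=q0,FK(q0)
q,P=show("m2",seg(q,P,W,flip(Rtool(-.11,0)),9))
BL=[.5355,.1455,.055,-.11,A]
t,R=lidpose(BL,.0175,1)
q,P=show("pre",seg(q,P,t+[0,0,.07],R,10))
q,P=show("grasp",seg(q,P,t,R,8))
q,P=show("lift",seg(q,P,t+[0,0,.12],R,9))
q,P=show("mid",seg(q,P,np.array([.48,-.12,.22]),flip(Rtool(-.13,0)),12))
E
```

```text
16.0167 [ 0.35  0.05 -0.29  1.87  0.02  1.22  1.71] [ 0.47544136 -0.07670863  0.18679458]
from [ 0.4754 -0.0767  0.1868] dist 0.2668 rot [ 0.3  11.51 -0.07] min rows 6.4
[[0.028, -0.004, -0.01, 0.0, 1.3, 0.0], [0.028, -0.003, -0.009, 0.0, 1.3, 0.0], [0.028, -0.004, -0.008, 0.0, 1.3, 0.0], [0.028, -0.004, -0.008, 0.1, 1.3, 0.0], [0.029, -0.003, -0.007, 0.0, 1.3, 0.0], [0.028, -0.004, -0.007, 0.1, 1.3, 0.0], [0.029, -0.004, -0.006, 0.0, 1.2, 0.0], [0.029, -0.004, -0.005, 0.1, 1.3, 0.0], [0.0292, -0.0033, -0.0047, 0.0, 1.2, -0.1]]
end err [ 0. -0.  0.]
m2 q [-0.02  0.24 -0.46  1.61  0.11  1.32  0.97] m 0.56 v 0.33 e 0.0
pre q [-0.07 -0.07 -0.47  2.23  0.68  0.54  0.38] m 0.19 v 0.61 e 0.0
grasp q [-0.1   0.07 -0.46  2.29  1.09  0.46 -0.04] m 0.13 v 0.23 e 0.0
lift q [-0.06 -0.14 -0.46  2.17  0.5   0.63  0.58] m 0.14 v 0.35 e 0.0
mid q [ 0.16  0.06  0.02  1.79 -0.01  1.3   1.62] m 0.26 v 0.66 e 0.0
```

View pics/sd9.png

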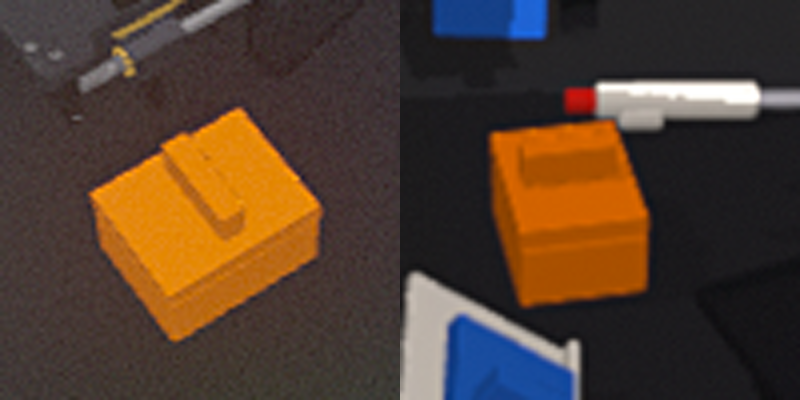

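The orange lid is closed flat, sides in line in both views, box upright. Now on to the blue lid.

Request:
{"name": "arm_command", "arguments": {
  "targets": [
    [[0.028,-0.004,-0.01,0,1.3,0],[0.028,-0.003,-0.009,0,1.3,0],[0.028,-0.004,-0.008,0,1.3,0],[0.028,-0.004,-0.008,0.1,1.3,0],[0.029,-0.003,-0.007,0,1.3,0],[0.028,-0.004,-0.007,0.1,1.3,0],[0.029,-0.004,-0.006,0,1.2,0],[0.029,-0.004,-0.005,0.1,1.3,0],[0.029,-0.003,-0.005,0,1.2,-0.1]]
  ]
}}

```text
time: 16.77
ee_pos: [0.5383, 0.1813, 0.2152]
eef_rot: [-0.525, -0.47, 0.473, 0.529]
ft_force: [0.7, -1.1, 0.4]
width: 0.0393
```

```bash
python3 - <<'E'
exec(open("sim2.py").read())
from plan import plan
print(s["time"],q0.round(2),s["ee_pos"])
BL=[.5355,.1455,.055,-.11,A]
t,R=lidpose(BL,.0175,1)
plan(t+[0,0,.07],R,10)
E
```

```text
16.7667 [ 0.    0.25 -0.48  1.6   0.11  1.32  0.97] [0.53831482 0.18130622 0.21515063]
from [0.5383 0.1813 0.2152] dist 0.0844 rot [-3.54e+01 -7.00e-02  3.00e-02] min rows 4.9
[[-0.004, 0.008, 0.001, -3.5, 0.0, 0.0], [-0.003, 0.007, 0.001, -3.5, 0.0, 0.0], [-0.004, 0.008, 0.002, -3.5, 0.0, 0.0], [-0.003, 0.007, 0.002, -3.6, 0.0, 0.0], [-0.004, 0.007, 0.003, -3.5, 0.0, 0.0], [-0.004, 0.007, 0.003, -3.6, 0.0, 0.0], [-0.003, 0.007, 0.003, -3.5, 0.0, 0.0], [-0.004, 0.006, 0.004, -3.6, 0.0, 0.0], [-0.003, 0.007, 0.005, -3.5, 0.0, 0.0], [-0.004, 0.0056, 0.0042, -3.6, -0.1, 0.0]]
end err [ 0. -0.  0.]
```

Request:
{"name": "arm_command", "arguments": {
  "targets": [
    [[-0.004,0.008,0.001,-3.5,0,0],[-0.003,0.007,0.001,-3.5,0,0],[-0.004,0.008,0.002,-3.5,0,0],[-0.003,0.007,0.002,-3.6,0,0],[-0.004,0.007,0.003,-3.5,0,0],[-0.004,0.007,0.003,-3.6,0,0],[-0.003,0.007,0.003,-3.5,0,0],[-0.004,0.006,0.004,-3.6,0,0],[-0.003,0.007,0.005,-3.5,0,0],[-0.004,0.006,0.004,-3.6,-0.1,0],[0,0,0,0,0,0],[0,0,0,0,0,0]]
  ]
}}

```text
time: 17.77
ee_pos: [0.5252, 0.1447, 0.1386]
eef_rot: [0.66, 0.592, -0.31, -0.344]
ft_force: [0.2, 0.1, 0.8]
width: 0.0389
```

```bash
python3 snap.py w9; python3 - <<'E'
from fitw import *
p=wfit("w9","blue_lid",lid(.13),(185,90,270,175),[0,1,2,3],[.01,.01,.01,.1],"blue")
p=wfit("w9","blue_lid",lid(.13),(185,90,270,175),[0,1,2,3,4],[.01,.01,.01,.1,.05],"blue")
from plan import *
from sol import *
t,R=lidpose(p[:4].tolist()+[A],.0172,1);print(t)
plan(t,R,8)
E
```

```text
17.7667 [0.5252 0.1447 0.1386] [0.2 0.1 0.8] 0.03892501727496161 [-0.02 -0.07 -0.55  2.24  0.65  0.57  0.4 ] 0.065
w9 blue_lid [ 0.5355  0.1452  0.0551 -0.1117  0.6109] 0.0055
w9 blue_lid [ 0.5354  0.1452  0.0551 -0.1116  0.6121] 0.0055
[0.52562773 0.14631786 0.06921499]
from [0.5262 0.1452 0.1396] dist 0.0704 rot [-0.07  0.17  0.11] min rows 1.7
[[0.0, 0.007, 0.005, 0.0, 0.0, 0.0], [0.0, 0.007, 0.005, 0.0, 0.0, 0.0], [0.0, 0.008, 0.005, 0.0, 0.0, 0.0], [0.001, 0.007, 0.005, 0.0, 0.0, 0.0], [0.0, 0.007, 0.006, 0.0, 0.0, 0.0], [0.0, 0.007, 0.005, 0.0, 0.1, 0.0], [0.0, 0.007, 0.005, 0.0, 0.0, 0.1], [0.0, 0.0074, 0.0049, -0.1, 0.1, 0.0]]
end err [ 0. -0. -0.]
```

View pics/w9.png

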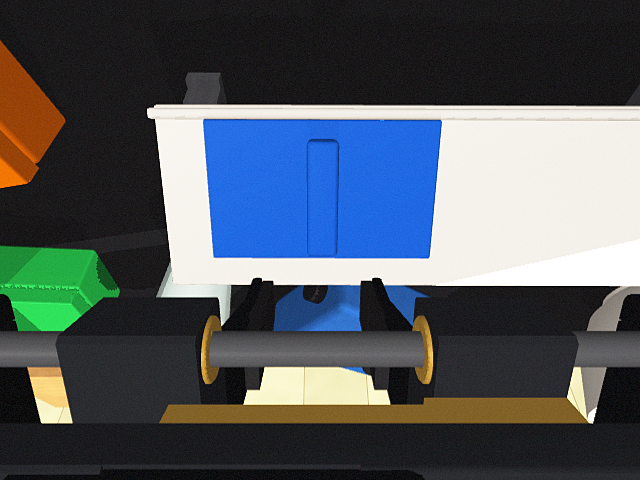

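The blue lid is centred at (322,190) with its bar between the fingers. Descending.

Request:
{"name": "arm_command", "arguments": {
  "targets": [
    [[0,0.007,0.005,0,0,0],[0,0.007,0.005,0,0,0],[0,0.008,0.005,0,0,0],[0.001,0.007,0.005,0,0,0],[0,0.007,0.006,0,0,0],[0,0.007,0.005,0,0.1,0],[0,0.007,0.005,0,0,0.1],[0,0.005,0.003,0,0.1,0],[0,0,0,0,0,0],[0,0,0,0,0,0],[0,0,0,0,0,0]]
  ]
}}

```text
time: 18.73
ee_pos: [0.5267, 0.1464, 0.0728]
eef_rot: [0.662, 0.591, -0.307, -0.344]
ft_force: [-0.4, -0.2, 0.5]
width: 0.0394
```

```bash
python3 snap.py w10; python3 - <<'E'
from plan import *
from sol import *
t,R=lidpose([.5355,.1452,.0551,-.1116,A],.0172,1)
plan(t,R,1)
E
```

```text
18.7333 [0.5267 0.1464 0.0728] [-0.4 -0.2  0.5] 0.039394555491176486 [-0.04  0.07 -0.57  2.29  0.99  0.51  0.04] 0.015
from [0.5265 0.1463 0.0727] dist 0.0036 rot [ 0.07 -0.09  0.02] min rows 0.1
[[-0.0001, 0.0024, 0.0027, 0.1, -0.1, 0.0]]
end err [-0.  0.  0.]
```

View pics/w10.png

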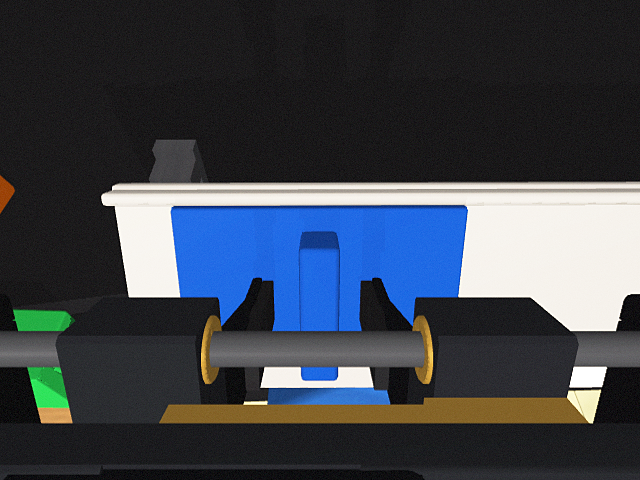

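The bar (col 319) is centred between the fingers. Last 2–3 mm, then grip.

Request:
{"name": "arm_command", "arguments": {
  "targets": [
    [[0,0.0022,0.0025,0,0,0],[0,0,0,0,0,0],[0,0,0,0,0,0],[0,0,0,0,0,0],[0,0,0,0,0,0],[0,0,0,0,0,0],[0,0,0,0,0,0]]
  ],
  "hand": 0.0,
  "grip_force": 30
}}

```text
time: 19.37
ee_pos: [0.525, 0.1463, 0.0687]
eef_rot: [0.661, 0.591, -0.307, -0.344]
ft_force: [-0.6, 0.6, 1.9]
width: 0.0155
```

Request:
{"name": "arm_command", "arguments": {
  "targets": [
    [[0,-0.005,0,0,0,0],[0,-0.01,0,0,0,0],[0,-0.01,-0.004,0,0,0],[0,-0.012,-0.009,0,0,0],[0,-0.013,-0.009,0,0,0],[0,-0.013,-0.009,0,0,0],[0,-0.013,-0.009,0,0,0],[0,-0.013,-0.009,0,0,0],[0,-0.013,-0.009,0,0,0]]
  ]
}}

```text
time: 20.12
ee_pos: [0.5137, 0.1473, 0.186]
eef_rot: [0.661, 0.591, -0.307, -0.344]
ft_force: [-0.4, 0.5, -1.1]
width: 0.0156
```

```bash
python3 - <<'E'
exec(open("sim2.py").read())
from plan import plan
print(s["time"],q0.round(2),s["ee_pos"],s["width"])
T=np.array([.484,-.15,.20]);RT=flip(Rtool(-.128,0))
q,P=q0,FK(q0)
q,P=show("mid",seg(q,P,T,RT,12))
q,P=show("above",seg(q,P,np.array([.4943,-.381,.13]),RT,9))
st=plan(T,RT,12);plan(np.array([.4943,-.381,.125]),RT,8,st)
E
```

```text
20.1167 [-0.04 -0.17 -0.53  2.21  0.49  0.66  0.55] [0.51366351 0.14725853 0.18597429] 0.01559123392148148
mid q [ 0.2   0.1   0.04  1.79 -0.01  1.25  1.68] m 0.22 v 0.67 e 0.0
above q [ 0.48  0.4   0.15  1.58 -0.08  1.17  2.1 ] m 0.5 v 0.22 e 0.0
from [0.5137 0.1473 0.186 ] dist 0.2991 rot [35.    0.87  0.31] min rows 7.2
[[-0.025, -0.001, -0.001, 2.9, 0.1, 0.0], [-0.025, -0.001, -0.001, 2.9, 0.1, 0.0], [-0.025, 0.0, -0.001, 2.9, 0.1, 0.0], [-0.025, -0.001, -0.001, 2.9, 0.1, 0.0], [-0.024, -0.001, -0.001, 2.9, 0.1, 0.0], [-0.025, -0.001, -0.001, 2.9, 0.1, 0.0], [-0.025, -0.001, 0.0, 2.9, 0.1, 0.1], [-0.025, -0.002, -0.001, 2.9, 0.0, 0.1], [-0.025, -0.001, -0.001, 2.9, 0.1, 0.0], [-0.025, -0.001, -0.001, 3.0, 0.0, 0.1], [-0.025, -0.001, -0.001, 2.9, 0.1, 0.0], [-0.0246, -0.001, -0.0007, 3.0, 0.0, 0.1]]
end err [ 0.  0. -0.]
from [ 0.484 -0.15   0.2  ] dist 0.2431 rot [-0.    0.01 -0.04] min rows 5.8
[[-0.028, 0.009, -0.005, 0.0, 0.0, 0.0], [-0.029, 0.01, -0.005, 0.0, 0.0, 0.0], [-0.028, 0.009, -0.005, 0.0, 0.0, 0.0], [-0.029, 0.01, -0.005, 0.0, 0.0, 0.0], [-0.028, 0.009, -0.005, 0.0, 0.0, 0.0], [-0.029, 0.009, -0.005, 0.0, 0.0, 0.0], [-0.028, 0.01, -0.005, 0.0, 0.0, 0.0], [-0.0288, 0.0091, -0.0046, 0.0, 0.0, 0.0]]
end err [-0. -0.  0.]
```

Request:
{"name": "arm_command", "arguments": {
  "targets": [
    [[-0.025,-0.001,-0.001,2.9,0.1,0],[-0.025,-0.001,-0.001,2.9,0.1,0],[-0.025,0,-0.001,2.9,0.1,0],[-0.025,-0.001,-0.001,2.9,0.1,0],[-0.024,-0.001,-0.001,2.9,0.1,0],[-0.025,-0.001,-0.001,2.9,0.1,0],[-0.025,-0.001,0,2.9,0.1,0.1],[-0.025,-0.002,-0.001,2.9,0,0.1],[-0.025,-0.001,-0.001,2.9,0.1,0],[-0.025,-0.001,-0.001,3.0,0,0.1],[-0.025,-0.001,-0.001,2.9,0.1,0],[-0.025,-0.001,-0.001,3.0,0,0.1]]
  ]
}}

```text
time: 21.12
ee_pos: [0.4842, -0.1516, 0.1995]
eef_rot: [-0.531, -0.466, 0.468, 0.531]
ft_force: [0.2, 0.3, -0.5]
width: 0.0157
```

```bash
python3 - <<'E'
from plan import *
RT=Rtool(-.128,0)@np.diag([-1,1,-1])
plan(np.array([.4943,-.381,.115]),RT,9)
E
```

```text
from [ 0.4842 -0.1516  0.1995] dist 0.2447 rot [-0.11 -0.   -0.02] min rows 5.9
[[-0.025, 0.009, -0.004, 0.0, 0.0, 0.0], [-0.025, 0.01, -0.005, 0.0, 0.0, 0.0], [-0.025, 0.009, -0.004, 0.0, 0.0, 0.0], [-0.026, 0.01, -0.005, 0.0, 0.0, 0.0], [-0.025, 0.009, -0.004, 0.0, 0.0, 0.0], [-0.025, 0.009, -0.004, 0.0, 0.0, 0.0], [-0.025, 0.01, -0.005, 0.0, 0.0, 0.0], [-0.025, 0.009, -0.004, -0.1, 0.0, 0.0], [-0.0253, 0.0095, -0.0045, 0.0, 0.0, 0.0]]
end err [ 0.     -0.0001  0.    ]
```

Request:
{"name": "arm_command", "arguments": {
  "targets": [
    [[-0.025,0.009,-0.004,0,0,0],[-0.025,0.01,-0.005,0,0,0],[-0.025,0.009,-0.004,0,0,0],[-0.026,0.01,-0.005,0,0,0],[-0.025,0.009,-0.004,0,0,0],[-0.025,0.009,-0.004,0,0,0],[-0.025,0.01,-0.005,0,0,0],[-0.025,0.009,-0.004,-0.1,0,0],[-0.025,0.009,-0.0045,0,0,0],[0,0,0,0,0,0],[0,0,0,0,0,0],[0,0,0,0,0,0]]
  ]
}}

```text
time: 22.12
ee_pos: [0.4951, -0.3789, 0.1153]
eef_rot: [0.531, 0.468, -0.467, -0.53]
ft_force: [-0.7, -0.1, -0.4]
width: 0.0158
```

```bash
python3 snap.py w11; python3 - <<'E'
from h import *
c,s=pickle.load(open("w11.pkl","rb"));C=cam_from(c,s)
R=Ro.from_quat(s["eef_rot"]).as_matrix();t=s["ee_pos"]
f=lambda p:proj(C,t+R@np.array(p)).round(1)
for y in(.003,.017): print(y,f([-.065,y,.04]),f([.065,y,.04]))
P=[.4943,-.3814,0,-.1282];Rb=Ro.from_euler("z",P[3]).as_matrix()
for z,hx,hy in((.045,.04,.065),(.057,.0345,.0595)):
    print("box",z,*[proj(C,np.array(P[:3])+Rb@[-hx,sy*hy,z]).round(1) for sy in(1,-1)])
im=c["pixels"];a=cv2.resize(im[165:300,160:480],None,fx=2.5,fy=2.5,interpolation=cv2.INTER_CUBIC);cv2.imwrite("pics/w11c.png",a)
E
```

```text
22.1167 [ 0.4951 -0.3789  0.1153] [-0.7 -0.1 -0.4] 0.01583832944291957 [ 0.42  0.4   0.2   1.61 -0.09  1.14  2.09] 0.019
0.003 [[168.9 215.4]] [[469.4 215.4]]
0.017 [[179.7 208.2]] [[458.2 208.1]]
box 0.045 [[423.  187.1]] [[205. 187.]]
box 0.057 [[418.1 200.3]] [[209.8 200.2]]
```

View pics/w11c.png

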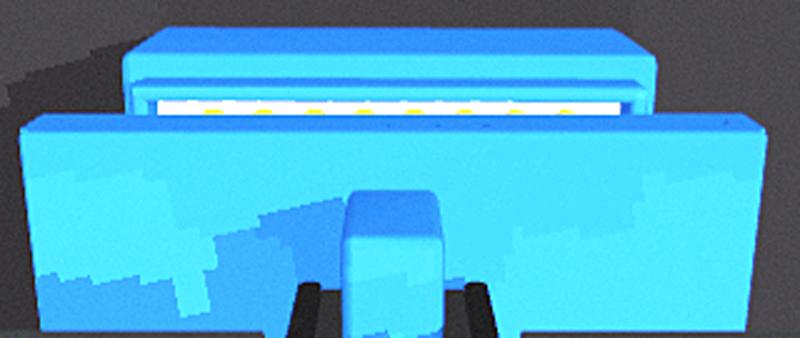

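Measured against prediction, the lid sits about 1 mm towards world +x of the TCP, and the box about 0.5 mm to tool −x of the lid. I'll shift tool z +1.4 mm and x −0.5 mm and lower to just above the rim.

Request:
{"name": "arm_command", "arguments": {
  "targets": [
    [[-0.0005,0.004,0.0014,0,0,0],[0,0.009,0,0,0,0],[0,0.009,0,0,0,0],[0,0.009,0,0,0,0],[0,0.005,0,0,0,0],[0,0,0,0,0,0],[0,0,0,0,0,0],[0,0,0,0,0,0]]
  ]
}}

```text
time: 22.83
ee_pos: [0.4938, -0.3801, 0.0798]
eef_rot: [0.532, 0.467, -0.467, -0.53]
ft_force: [-0.9, -0.4, -1.0]
width: 0.0158
```

```bash
python3 snap.py w12; python3 - <<'E'
from h import *
c,s=pickle.load(open("w12.pkl","rb"));C=cam_from(c,s)
from bench import vision
S=vision.camera("scene");D=vision.camera("side");pickle.dump((S,D),open("f12.pkl","wb"))
a=cv2.resize(S["pixels"][280:380,110:235],None,fx=3.2,fy=3.2,interpolation=cv2.INTER_CUBIC)
b=cv2.resize(D["pixels"][140:240,260:385],None,fx=3.2,fy=3.2,interpolation=cv2.INTER_CUBIC);cv2.imwrite("pics/sd12.png",np.hstack([a,b]))
im=c["pixels"];a=cv2.resize(im[165:300,160:480],None,fx=2.5,fy=2.5,interpolation=cv2.INTER_CUBIC);cv2.imwrite("pics/w12c.png",a)
P=[.4943,-.3814,0,-.1282];Rb=Ro.from_euler("z",P[3]).as_matrix()
for z,hx,hy in((.045,.04,.065),(.0,.04,.065)):
    print("box",z,*[proj(C,np.array(P[:3])+Rb@[-hx,sy*hy,z]).round(1) for sy in(1,-1)])
E
```

```text
22.8333 [ 0.4938 -0.3801  0.0798] [-0.9 -0.4 -1. ] 0.01575746790121969 [ 0.43  0.44  0.2   1.64 -0.1   1.07  2.1 ] 0.005
box 0.045 [[443.7 201.4]] [[189.  201.4]]
box 0.0 [[421.2 186.1]] [[211.6 186.1]]
```

View pics/w12c.png

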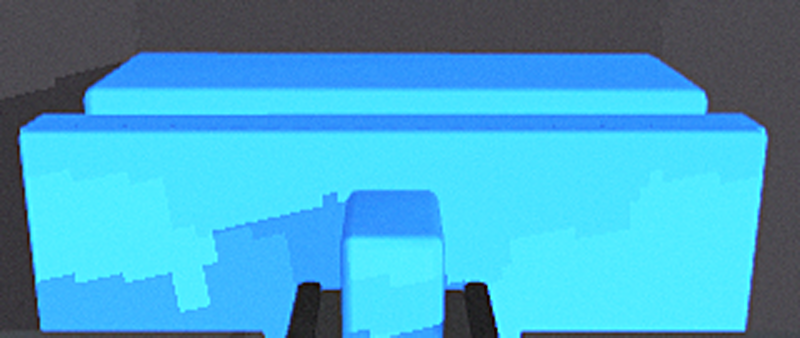

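View pics/sd12.png

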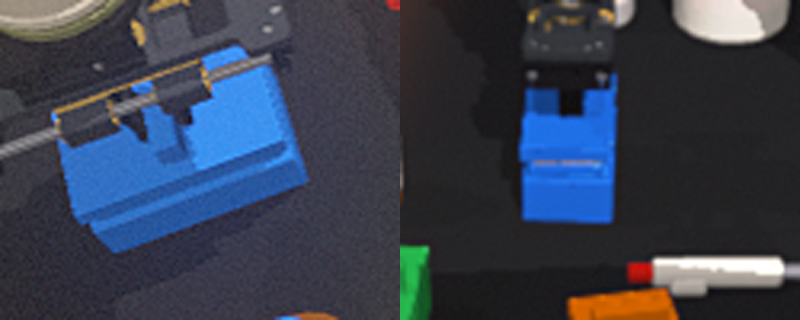

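The lid centre is at 317.2 and the box at 318.4, within a millimetre in both directions. A small trim, then lower.

Request:
{"name": "arm_command", "arguments": {
  "targets": [
    [[0.0006,0,0.0004,0,0,0],[0,0,0,0,0,0],[0,0.003,0,0,0,0],[0,0.003,0,0,0,0],[0,0.003,0,0,0,0],[0,0,0,0,0,0]]
  ]
}}

```text
time: 23.48
ee_pos: [0.4929, -0.3789, 0.0696]
eef_rot: [0.531, 0.467, -0.467, -0.531]
ft_force: [0.3, 0.2, -1.4]
width: 0.0158
```

Request:
{"name": "arm_command", "arguments": {
  "targets": [
    [[0,0.002,0,0,0,0],[0,0.002,0,0,0,0],[0,0.001,0,0,0,0],[0,0.001,0,0,0,0],[0,0.001,0,0,0,0],[0,0,0,0,0,0],[0,0,0,0,0,0]]
  ]
}}

```text
time: 24.07
ee_pos: [0.4934, -0.3793, 0.0636]
eef_rot: [0.532, 0.467, -0.467, -0.53]
ft_force: [-0.6, -0.1, -0.8]
width: 0.0156
```

Request:
{"name": "arm_command", "arguments": {
  "targets": [
    [[0,0.001,0,0,0,0],[0,0.001,0,0,0,0],[0,0,0,0,0,0],[0,0,0,0,0,0]]
  ]
}}

```text
time: 24.4
ee_pos: [0.4936, -0.3794, 0.0624]
eef_rot: [0.532, 0.468, -0.467, -0.53]
ft_force: [-2.4, 1.1, 6.3]
width: 0.0157
```

Contact at z = 0.0625, the same height as the orange one. A firm press, then release.

Request:
{"name": "arm_command", "arguments": {
  "targets": [
    [[0,0.001,0,0,0,0],[0,0,0,0,0,0],[0,0,0,0,0,0]]
  ]
}}

```text
time: 24.65
ee_pos: [0.4936, -0.3794, 0.0624]
eef_rot: [0.532, 0.468, -0.466, -0.53]
ft_force: [-6.5, 4.7, 15.4]
width: 0.0158
```

Request:
{"name": "arm_command", "arguments": {
  "targets": [
    [[0,-0.0015,0,0,0,0],[0,0,0,0,0,0],[0,0,0,0,0,0],[0,0,0,0,0,0]]
  ],
  "hand": 0.45
}}

```text
time: 24.98
ee_pos: [0.4933, -0.3792, 0.0619]
eef_rot: [0.532, 0.467, -0.467, -0.53]
ft_force: [0.4, -0.3, -0.6]
width: 0.034
```

Request:
{"name": "arm_command", "arguments": {
  "targets": [
    [[0,-0.005,0,0,0,0],[0,-0.015,0,0,0,0],[0,-0.025,0,0,0,0],[0,-0.025,0,0,0,0],[0,-0.025,0,0,0,0],[0,-0.025,0,0,0,0],[0,-0.015,0.03,0,0,0],[0,-0.01,0.03,0,0,0],[0,0,0,0,0,0],[0,0,0,0,0,0]]
  ]
}}

```text
time: 25.82
ee_pos: [0.4326, -0.3722, 0.2084]
eef_rot: [0.533, 0.467, -0.466, -0.53]
ft_force: [0.7, 0.6, 0.6]
width: 0.0395
```

```bash
python3 snap.py w13; python3 - <<'E'
from h import *
from bench import vision
S=vision.camera("scene");D=vision.camera("side");pickle.dump((S,D),open("f13.pkl","wb"))
cv2.imwrite("pics/s13.png",S["pixels"]);cv2.imwrite("pics/dd13.png",D["pixels"])
a=cv2.resize(S["pixels"][280:380,110:235],None,fx=3.2,fy=3.2,interpolation=cv2.INTER_CUBIC)
b=cv2.resize(D["pixels"][140:240,260:385],None,fx=3.2,fy=3.2,interpolation=cv2.INTER_CUBIC);cv2.imwrite("pics/sd13.png",np.hstack([a,b]))
S=cam_from(S);D=cam_from(D);P=pickle.load(open("poses.pkl","rb"))
# closed model fit with height of lid free
def closed(L,h): return [box(.08,L,0,.045),box(.08,L,h,h+.014),box(.06,.016,h+.014,h+.039),box(.069,L-.011,.045,.057)]
for col,L,rs,rd in(("blue",.13,(115,275,105,95),(280,140,65,80)),("orange",.10,(245,210,90,85),(295,210,70,75))):
    for h in(.044,.047,.050,.053,.056):
        p,k=fit([(S,rs)],closed(L,h),P[col+"_box"],[0,1,3],[.005,.005,.05],col);p2,k2=fit([(D,rd)],closed(L,h),P[col+"_box"],[0,1,3],[.005,.005,.05],col)
        print(col,h,p[[0,1,3]].round(4),k.round(4),p2[[0,1,3]].round(4),k2.round(4))
E
```

```text
25.8167 [ 0.4326 -0.3722  0.2084] [0.7 0.6 0.6] 0.03954107944173622 [ 0.44  0.21  0.23  1.65 -0.05  1.28  2.11] 0.046
blue 0.044 [ 0.4943 -0.3796 -0.1358] 0.1802 [ 0.492  -0.3774 -0.143 ] 0.0728
blue 0.047 [ 0.4953 -0.3788 -0.1248] 0.1673 [ 0.4922 -0.3778 -0.1453] 0.0512
blue 0.05 [ 0.4969 -0.3786 -0.1315] 0.1564 [ 0.4922 -0.3757 -0.1413] 0.0397
blue 0.053 [ 0.4986 -0.3785 -0.1283] 0.1465 [ 0.4924 -0.3749 -0.1443] 0.0511
blue 0.056 [ 0.5003 -0.3786 -0.1358] 0.1374 [ 0.4924 -0.3742 -0.1448] 0.0678
orange 0.044 [ 0.4727 -0.0745  0.0912] 0.0152 [ 0.4713 -0.0755  0.0875] 0.038
orange 0.047 [ 0.4736 -0.0749  0.0871] 0.0268 [ 0.4716 -0.0745  0.0899] 0.0202
orange 0.05 [ 0.4745 -0.0753  0.0901] 0.0457 [ 0.4719 -0.0729  0.0908] 0.0278
orange 0.053 [ 0.4753 -0.0757  0.0852] 0.0667 [ 0.472  -0.0724  0.0857] 0.0518
orange 0.056 [ 0.4778 -0.0766  0.071 ] 0.0881 [ 0.4719 -0.0717  0.0817] 0.0776
```

View pics/sd13.png

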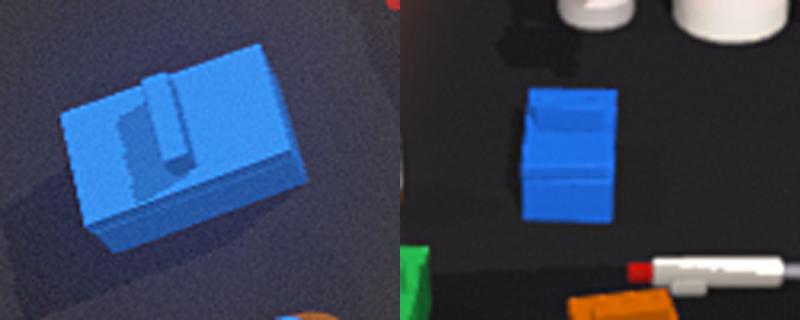

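View pics/s13.png

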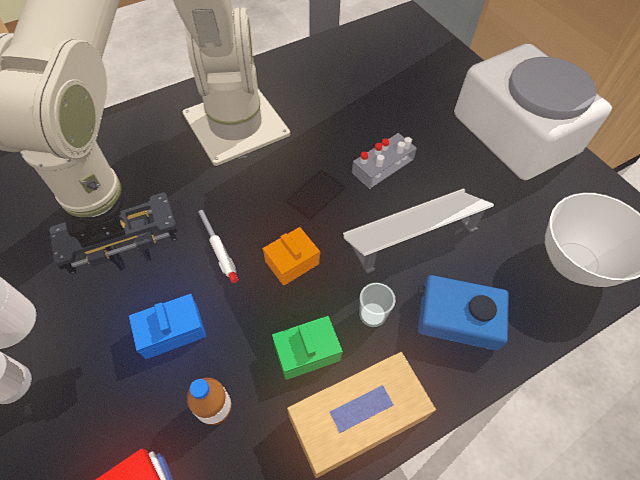

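View pics/w13.png

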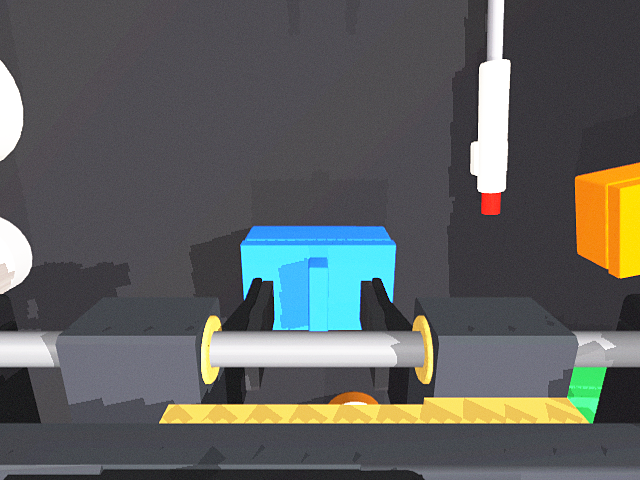

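Both boxes look closed. The blue scene mask was poor (bright top face), so I'll recheck the blue seating with a wider mask and a close crop.

```bash
python3 - <<'E'
import h
from h import *
def mask2(c,col,roi,fill=True,vmin=50):
    x,y,w,hh=roi;hsv=cv2.cvtColor(c["im"][y:y+hh,x:x+w],cv2.COLOR_BGR2HSV)
    m=cv2.inRange(hsv,(98,120,90),(125,255,255)) if col=="blue" else cv2.inRange(hsv,(8,150,50),(24,255,255))
    cs,_=cv2.findContours(m,cv2.RETR_EXTERNAL,cv2.CHAIN_APPROX_NONE);o=np.zeros_like(m)
    cv2.drawContours(o,[max(cs,key=cv2.contourArea)],-1,255,-1);return o/255.
h.mask=mask2
S,D=pickle.load(open("f13.pkl","rb"));S=cam_from(S);D=cam_from(D);P=pickle.load(open("poses.pkl","rb"))
def closed(L,h): return [box(.08,L,0,.045),box(.08,L,h,h+.014),box(.06,.016,h+.014,h+.039),box(.069,L-.011,.045,.057)]
for col,L,rs,rd in(("blue",.13,(115,275,105,95),(280,140,65,80)),):
    for hh in(.044,.047,.050,.053):
        p,k=fit([(S,rs)],closed(L,hh),P[col+"_box"],[0,1,3],[.005,.005,.05],col);p2,k2=fit([(D,rd)],closed(L,hh),P[col+"_box"],[0,1,3],[.005,.005,.05],col)
        print(col,hh,p[[0,1,3]].round(4),k.round(4),p2[[0,1,3]].round(4),k2.round(4))
m=mask2(S,"blue",(115,275,105,95))*255
a=cv2.resize(S["im"][275:370,115:220],None,fx=4,fy=4,interpolation=cv2.INTER_CUBIC);m=cv2.resize(m.astype(np.uint8),None,fx=4,fy=4)
b=cv2.resize(D["im"][155:220,285:350],None,fx=6,fy=6,interpolation=cv2.INTER_CUBIC)[:380]
c=cv2.resize(D["im"][225:290,305:370],None,fx=6,fy=6,interpolation=cv2.INTER_CUBIC)[:380]
cv2.imwrite("pics/chk1.png",np.hstack([a[:380],cv2.cvtColor(m,cv2.COLOR_GRAY2BGR)[:380,:370]]));cv2.imwrite("pics/chk2.png",np.hstack([b,c]))
E
```

```text
blue 0.044 [ 0.4939 -0.3791 -0.1289] 0.017 [ 0.4921 -0.3793 -0.1411] 0.0397
blue 0.047 [ 0.4948 -0.3788 -0.1298] 0.0164 [ 0.4924 -0.3766 -0.1396] 0.0295
blue 0.05 [ 0.4959 -0.3784 -0.1248] 0.028 [ 0.4924 -0.3753 -0.1394] 0.0374
blue 0.053 [ 0.4967 -0.3782 -0.1222] 0.0433 [ 0.4924 -0.3752 -0.1365] 0.0552
```

View pics/chk1.png

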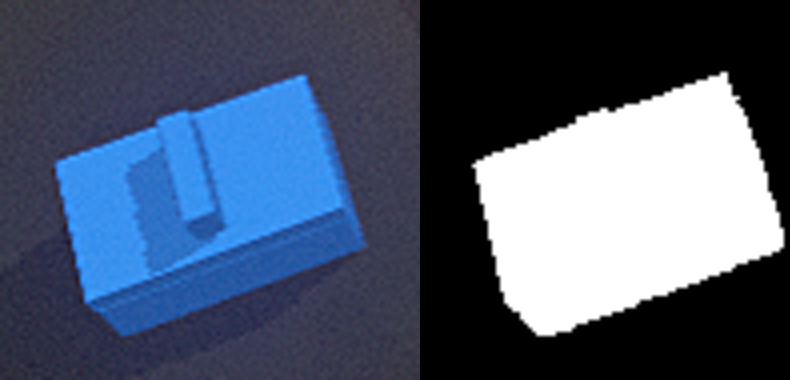

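View pics/chk2.png

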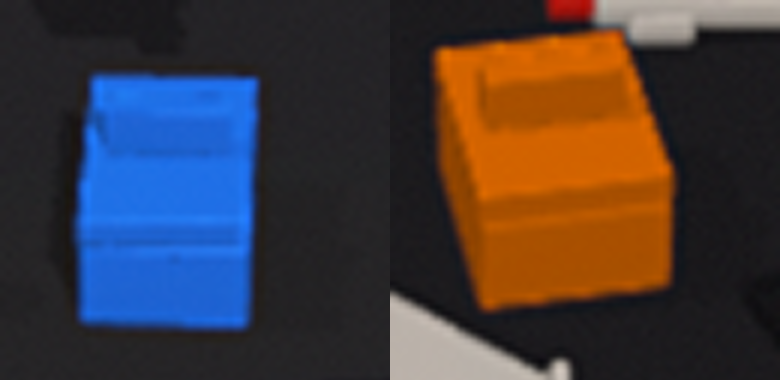

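In both fixed views, each lid fits best at 45–47 mm above its box's underside (nominal 47). The seams are level, the sides are in line and the gripper is clear. Handing in.

```bash
python3 - <<'E'
from bench import r,readout
s=readout.read_state();print(s["time"],s["ee_pos"],s["ft_force"].round(1))
print(r.close_job())
E
```

```text
25.9667 [ 0.43417721 -0.37102704  0.20657591] [ 1.4 -0.1  0.9]
the job is handed in; nothing more can be done
None
```

Both lids are on their boxes, orange first and then blue. Each was lowered over the rim without force, pressed home with about 15–20 N and released with the force reading back at zero. The job was handed in at about 26 s.

**Last checks:**
- The fixed cameras show both lids level, with sides in line and both boxes upright.
- The lid height fits best at about 47 mm for both boxes. The exception is the orange box in the scene view, which fitted slightly better at 44 mm, so that fit only resolves a few millimetres.
- Both lids touched down at the same tool height, 62–63 mm.
- The bystanders and the black look-alike look unmoved; I checked this by eye only.

**What went wrong or disagreed:**
- My first approach to the blue lid ran joints 3 and 7 up to their limits. I backed off without touching anything and came in with the gripper turned half round.
- The fixed cameras and the wrist camera differed by about 2.5 mm in y. I used the wrist camera, whose readings agreed before and after the half turn.
- The first blue height fit used a bad colour mask and read about 50 mm. Redone with a corrected mask, it read 47 mm.

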